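Dispense the grinding balls into the seated tray

ROBOT

A 7-joint arm with a two-finger parallel gripper is mounted at the origin on the work surface. World frame = base frame: x ahead of the robot, y to its left, z up, the work surface at z = 0. Lengths are in m, angles in rad, forces in N, time in s.
With the tool pointing down it reaches from about 0.35 to 0.9 m from the base axis. Payload 8.1 kg.
Tool frame: the origin (TCP) lies on the centre line of the jaws, within the pads' length; the fingertips stand 17 mm ahead of it and the grasp point (between the pads) lies 2 mm behind it; z points along the fingers, y is the direction in which the jaws open and shut (so a half turn about z gives the same grasp; the last joint's range is limited). The gripper opens to 92 mm and grips with 3 to 60 N. Pads are 19 mm wide; open, the fingers measure 130 mm over their backs; the gripper's body (75 mm by 190 mm) begins 47 mm behind the grasp point.
Start: joints at [-1.324, 0.434, 0.025, 1.573, -0.012, 1.134, -0.075], TCP at [0.214, 0.587, 0.244] pointing down, gripper open.
Joint ranges: [-2.62, 2.62], [-0.44, 2.09], [-1.27, 1.32], [0.08, 2.57], [-1.32, 4.46], [0.12, 2], [-2.74, 2.74]. Speed limits (rad/s): [2.22, 2.22, 3.01, 3.01, 3.14, 3.14, 3.14].

INTERFACE

Orientations are given as a rotation vector (axis times angle).
In Python, from cell import arm, imaging, job gives the robot as it stands.
- The arm moves only by the tool jog_arm, never from a script. Its argument "moves" is a list of rows, each an object with "fingers": the closure, from -1 (fully open) to 1 (shut); "xyz": the shift along the tool's x, y, z in cm, a list of three; "angular": the turn, a rotation vector about the tool's x, y, z in rad, a list of three. In form: [{"fingers": fingers, "xyz": [dx, dy, dz], "angular": [ax, ay, az]}, ...]. A call has 1 to 12 rows; each row is the pose to reach, as a shift and turn from the pose commanded when the call began, along the tool's axes at that moment; what a row does not reach only later rows make up. A row lasts 1/8 s, in which the tool goes at most 62.5 mm and 10.7 degrees, less where a joint would pass 70% of its speed; a pose out of reach is approached as far as the arm can. A call with a gripper value outside its range is refused whole. The fingers move at their own pace and stop on an object; "grip_force" is the grip in N (left out, the last holds). Time passes only in rows, so rows that repeat a pose let the fingers close. It gives the time, the measured TCP pose, the force and the opening at its end, in the units of the state.
- arm.observe(): the state, without advancing time (a new reading comes with each control period).
- imaging.get_image(name): name is "scene" or "top" or "wrist"; returns the picture (420x560x3 uint8, red, green, blue); there is no depth.
- imaging.camera_params(name): a dict with "fx", "fy", "cx", "cy" (pixels), "dist" ([k1, k2, p1, p2, k3] as OpenCV has them; the pictures are not rectified), "rvec" (rotation vector, rad) and "tvec" (3), from world to camera coordinates, as OpenCV has them; the wrist camera has in their place "hand_eye" (4x4, takes a point from camera to tool coordinates, whose origin is the TCP and whose axes are the flange's). Camera axes: x right, y down, z forward; pixel columns grow to the right and rows downward; lengths in m; the calibration is good to about 2 mm. A picture is of the moment at which its call begins: read the wrist's pose just before it. camera_params takes no time and is no camera call.
- job.sign_off(): hands the job in, once; it reports no verdict.
The state is a dict: "clock": time; "joints": joint angles; "dq": joint speeds; "joint_efforts": joint torques, N m; "position": TCP position; "ee_rot": TCP orientation; "force": force on the tool from outside, world axes, zero at the start; "ft_torque": the same for the moment, N m; "width": opening from 0.0 (shut) to 1.0 (fully open).
Only numpy, scipy, OpenCV 4.12 (cv2) and the standard library are available. Lean on these libraries where they do the work, as an engineer would, in place of code of your own. Each camera call takes 0.05 s, during which the arm holds its last target. There are 200 camera calls.

TASK

Clear every rubber stopper out of the stand's pocket into the round glass dish and seat the empty tray flat and square in the pocket. With the jar upright, turn its cap to the smallest hole the metal balls will pass through, tip the jar over with its crank until every ball is in the tray, then bring the jar fully upright again and turn the cap back to closed. Never tip the jar with the largest hole at the outlet, and leave the other glassware where it stands.

Things in the scene. Friction and masses are not known exactly. Their poses are not given: they have to be found in the camera images.
- station: Fixed dispensing stand; origin on the bench below the jar's pivot, z up, +y from jar to pocket. Base plate 170 x 270 x 6 mm (y -70..200). Posts at x +-62 mm (12 mm thick, to z 178) carry the jar's axle, along x at z 155. A block below the jar fills x +-56, y -50..40, to z 81. Upright, jar and cap reach 50 mm from the axis (pointer tab y 59) and z 303. Crank at the -x end.
- pocket (a point): Centre of the pocket floor in the stand's base plate, at (0, 122, 6) mm in the station frame, same axes. Pocket inside 60 mm along x by 124 mm along y; rim 10 mm wide, 8 mm above the floor (top at z 14 mm). The tray fits with 2 mm play on each side. Stoppers stand in it at the start.
- jar (a joint): Tilt of the glass jar, rad: 0 upright (stop), growing as its mouth swings towards the pocket (station +y), 2.1 at the end stop. Friction (0.35 N m) holds it where left. Balls run out beyond about 1.7. At 2.1 the outlet is 90 mm in +y from the axle and 65 mm above the bench, the cap's lowest edge at 54 mm.
- crank_grip (a point): Middle of the crank pin: black, round, 12 mm thick, 54 mm long along station x (x -82 to -136 mm, this point -115), on a 60 mm radius about the axle, crank plate at its +x end. Jar at 0: 52 mm in -y and 30 mm above the axle; 1.05: straight above it; 2.1: 52 mm in +y, 30 mm above. Pinch from above, closing along station y; the pin turns in the grip. Needs about 10 N. Frame tilts with the jar.
- cap (a joint): Turn of the grey cap disc (98 mm across, 5 thick) on the jar's mouth, rad, counter-clockwise from above is +. It covers one fixed outlet on the jar's station +y side, marked by a black tab. Over the outlet at 0: solid (closed); 1.25: 9 mm hole; 2.5: 24 mm hole; 3.75: 32 mm hole. Stops -0.03 and 3.85; no detents, friction 0.04 N m. Balls need the hole centred within 0.1 rad.
- knob_grip (a point): On the cap's axis, mid-height of its black bar knob: 28 mm long along this frame's x, 12 mm thick along y, 26 mm tall, standing on the disc. Jar upright: on the station's z axis at z 291 mm, disc top at z 277 mm. Turns with the cap; at cap = 0 its axes are the station's.
- tray: Open rectangular aluminium catch tray, 56 (x) x 120 (y) x 32 mm high, walls and floor 3 mm, about 0.16 kg. Origin at the centre of its underside. Lies empty on the bench at the start; can be pinched across its 56 mm width.
- dish: Round glass dish fixed to the bench, 148 mm across, 35 mm high, wall 4 mm, floor 5 mm thick. Origin at the centre of its underside. The stoppers belong in it.
- ball0: Hard-metal grinding ball, 12 mm diameter, 14 g, origin at its centre; starts in the jar, which holds 3 to 6 of the six possible balls (None if absent).
- ball1: Hard-metal grinding ball, 12 mm diameter, 14 g, origin at its centre; starts in the jar, which holds 3 to 6 of the six possible balls (None if absent).
- ball2: Hard-metal grinding ball, 12 mm diameter, 14 g, origin at its centre; starts in the jar, which holds 3 to 6 of the six possible balls (None if absent).
- ball3: Hard-metal grinding ball, 12 mm diameter, 14 g, origin at its centre; starts in the jar, which holds 3 to 6 of the six possible balls (None if absent).
- ball4: Hard-metal grinding ball, 12 mm diameter, 14 g, origin at its centre; starts in the jar, which holds 3 to 6 of the six possible balls (None if absent).
- ball5: Hard-metal grinding ball, 12 mm diameter, 14 g, origin at its centre; starts in the jar, which holds 3 to 6 of the six possible balls (None if absent).
- stopper0: Black rubber stopper, a cone 17 mm across at the foot and 22 mm at the top, 28 mm tall, 14 g, origin at the centre of its foot, z along its axis. 1 to 3 of them stand in the pocket at the start (None if absent).
- stopper1: Black rubber stopper, a cone 17 mm across at the foot and 22 mm at the top, 28 mm tall, 14 g, origin at the centre of its foot, z along its axis. 1 to 3 of them stand in the pocket at the start (None if absent).
- stopper2: Black rubber stopper, a cone 17 mm across at the foot and 22 mm at the top, 28 mm tall, 14 g, origin at the centre of its foot, z along its axis. 1 to 3 of them stand in the pocket at the start (None if absent).
- beaker_small: Small empty glass beaker, 38 mm across, 58 mm high. Not part of the job; leave it standing where it is. Origin at the centre of its underside.
- beaker_large: Glass beaker, 70 mm across, 95 mm high. Not part of the job; leave it standing where it is. Origin at the centre of its underside.
- salt_jar: White jar with a green lid, 68 mm across, 100 mm high. Not part of the job; leave it standing where it is. Origin at the centre of its underside.
- weigh_bottle: Small glass weighing bottle with black lid, 40 mm across, 55 mm high. Not part of the job; leave it standing where it is. Origin at the centre of its underside.
Mind the look-alikes: they are no part of the job. What is shaped like the tray but orange or purple is not meant.

How it is judged:
On the way, in this order (a step that is already met when the one before it is completed fails the run):
1. the tray is seated flat in the pocket and the cap is at the 24 mm hole, with the jar still upright (horizontal distance between tray and pocket below 0.006 m and z of tray in the frame of station below 0.0095 m and angle between the y axis of tray and the y axis of station, either way round below 0.08 rad and angle between tray's own z axis and vertical below 0.05 rad and value of joint jar below 0.2 rad and value of joint cap between 2.33 and 2.67 rad), for 0.2 s.
2. the jar is tipped right over (value of joint jar above 1.5 rad), for 0.2 s.
At the end, for the whole second after the job is handed in: Every stopper present lies in the glass dish; the tray sits flat and square in the pocket (within 6 mm, 0.08 rad, underside within 3.5 mm of the floor); every ball present is inside the tray; the jar is upright (below 0.12 rad) and the cap closed (below 0.2 rad) (horizontal distance between tray and pocket below 0.006 m and z of tray in the frame of station below 0.0095 m and angle between the y axis of tray and the y axis of station, either way round below 0.08 rad and angle between tray's own z axis and vertical below 0.05 rad and value of joint jar below 0.12 rad and value of joint cap below 0.2 rad and linear speed of tray below 0.03 m/s and x of ball0 in the frame of tray between -0.027 and 0.027 m and y of ball0 in the frame of tray between -0.059 and 0.059 m and z of ball0 in the frame of tray between 0 and 0.032 m and x of ball1 in the frame of tray between -0.027 and 0.027 m and y of ball1 in the frame of tray between -0.059 and 0.059 m and z of ball1 in the frame of tray between 0 and 0.032 m and x of ball2 in the frame of tray between -0.027 and 0.027 m and y of ball2 in the frame of tray between -0.059 and 0.059 m and z of ball2 in the frame of tray between 0 and 0.032 m and x of ball3 in the frame of tray between -0.027 and 0.027 m and y of ball3 in the frame of tray between -0.059 and 0.059 m and z of ball3 in the frame of tray between 0 and 0.032 m and x of ball4 in the frame of tray between -0.027 and 0.027 m and y of ball4 in the frame of tray between -0.059 and 0.059 m and z of ball4 in the frame of tray between 0 and 0.032 m and x of ball5 in the frame of tray between -0.027 and 0.027 m and y of ball5 in the frame of tray between -0.059 and 0.059 m and z of ball5 in the frame of tray between 0 and 0.032 m and horizontal distance between each of stopper0, stopper1, stopper2 and dish below 0.068 m and height (world z) of each of stopper0, stopper1, stopper2 below 0.05 m); the robot touches nothing.
It fails at once if the jar is tipped past 0.8 rad with the cap turned to the 32 mm hole (value of joint jar above 0.8 rad and value of joint cap above 3.1 rad).
It fails at once if a bystander (beaker, jar or weighing bottle) is pushed more than 5 cm or knocked over (distance of any of beaker_small, beaker_large, salt_jar, weigh_bottle from where it was at the start of the episode above 0.05 m or angle between any of beaker_small, beaker_large, salt_jar, weigh_bottle's own z axis and vertical above 0.6 rad).
Of ball0, ball1, ball2, ball3, ball4, ball5 only 3 to 6 are there at a start; the rules pass over those that are not, and their reading is None.
Of stopper0, stopper1, stopper2 only 1 to 3 are there at a start; the rules pass over those that are not, and their reading is None.
At some moment in a run one of stopper0, stopper1, stopper2 may be knocked a few centimetres aside while the robot is not near it.
Once in a run the grip may slacken for a moment while it holds something.
It also fails if it takes over 210 s, if anything falls off the work surface, if the arm or the gripper's body presses on something with over 40 N, if the wrist force passes 120 N, or if a joint passes its speed limit or range.

## Working session

There is one attempt and no reset: what is moved stays moved. The work goes in short steps, Python scripts to look and compute and a tool call to move; the robot and the scene stay as the last step left them, time stands still between calls to the robot, and variables do not carry over. Pictures are saved under pics/ and viewed, about 12 in all and at most 16, crops included, and the job is handed in when it is done.

Besides the shell and the picture viewer there is one more tool, called after "Emit:" by a JSON object that holds its "name" and its "arguments", one argument or row to a line. jog_arm: Moves the arm, as the interface text tells. Its arguments: {"type":"object","properties":{"moves":{"type":"array"},"grip_force":{"type":"number"}},"required":["moves"]}

```bash
ls; mkdir -p pics
cat > h.py <<'E'
import numpy as np, cv2
from cell import arm, imaging, job
R=lambda v: cv2.Rodrigues(np.array(v,float))[0]
def snap(cam,fn,crop=None,scale=1):
    s=arm.observe(); im=imaging.get_image(cam)
    if crop: im=im[crop[1]:crop[3],crop[0]:crop[2]]
    if scale!=1: im=cv2.resize(im,None,fx=scale,fy=scale,interpolation=cv2.INTER_CUBIC)
    cv2.imwrite('pics/'+fn,im[:,:,::-1]); return s
def cam(name,s=None):
    p=imaging.camera_params(name)
    K=np.array([[p['fx'],0,p['cx']],[0,p['fy'],p['cy']],[0,0,1]]);d=np.array(p['dist'],float)
    if name=='wrist':
        H=np.array(p['hand_eye']);T=np.eye(4);T[:3,:3]=R(s['ee_rot']);T[:3,3]=s['position'];C=T@H
        Rw=C[:3,:3].T;t=-Rw@C[:3,3]
    else: Rw=R(p['rvec']);t=np.array(p['tvec']).ravel()
    return K,d,Rw,t
def pix2w(name,uv,z,s=None):
    K,d,Rw,t=cam(name,s)
    q=cv2.undistortPoints(np.array(uv,float).reshape(-1,1,2),K,d).reshape(-1,2)
    o=-Rw.T@t; r=np.c_[q,np.ones(len(q))]@Rw
    return o+r*((np.broadcast_to(z,len(q))-o[2])/r[:,2])[:,None]
def w2pix(name,P,s=None):
    K,d,Rw,t=cam(name,s)
    return cv2.projectPoints(np.array(P,float).reshape(-1,3),cv2.Rodrigues(Rw)[0],t,K,d)[0].reshape(-1,2)
def delta(target,s=None,rot=None):
    s=s or arm.observe();Rt=R(s['ee_rot'])
    print('shift cm',np.round(100*Rt.T@(np.array(target)-s['position']),2))
    if rot is not None: print('turn',np.round(cv2.Rodrigues(Rt.T@rot)[0].ravel(),3))
def down(yaw): # tool z down, tool y axis at world angle yaw
    y=np.array([np.cos(yaw),np.sin(yaw),0]);z=np.array([0,0,-1.]);return np.c_[np.cross(y,z),y,z]
E
python3 - <<'E'
from h import *
s=snap('scene','a.png');snap('top','b.png');snap('wrist','c.png');print(s)
for n in('scene','top'):
    K,d,Rw,t=cam(n);print(n,-Rw.T@t,K[0,0])
E
```

```text
pics
{'clock': 0.0, 'joints': array([-1.32358469,  0.43522867,  0.02493034,  1.57410318, -0.01161432,
        1.13396806, -0.07512174]), 'dq': array([-0.00041854, -0.00123462,  0.00090254, -0.00047471, -0.0015685 ,
        0.00027975,  0.00015807]), 'joint_efforts': array([-1.53021683e-04, -6.67851806e+01,  9.85024497e-01, -3.14458108e+01,
       -6.04467024e-02,  4.28903732e-02,  1.60322002e-04]), 'position': array([0.21405973, 0.58668793, 0.24293855]), 'ee_rot': array([-5.46748485e-01, -3.09348509e+00,  2.44120305e-03]), 'force': array([-0.48722446, -0.57591658, -0.42091305]), 'ft_torque': array([ 0.03067459,  0.02473214, -0.0120071 ]), 'width': 1.0000187925375543}
scene [ 1.35949759 -0.21463465  1.03244933] 536.4645992514764
top [0.38360875 0.0596013  1.54480067] 482.32581078470395
```

View pics/a.png

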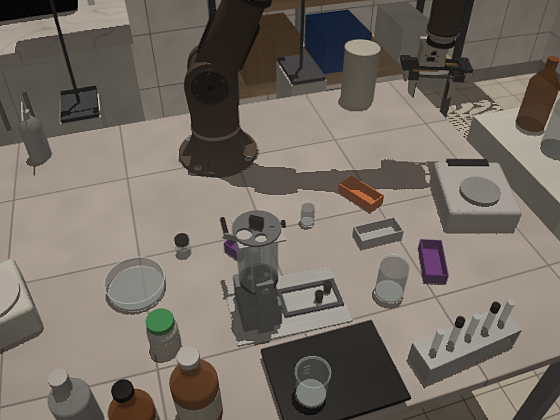

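View pics/b.png

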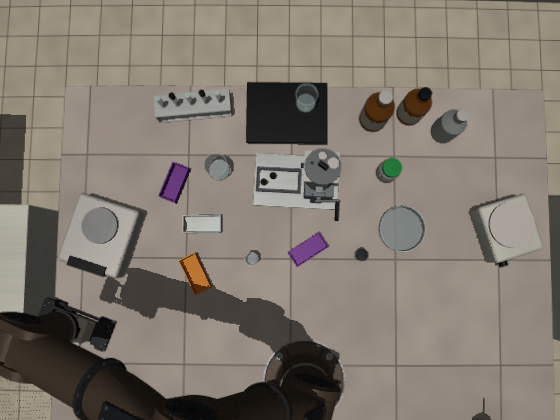

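Run:
```python
from h import *
snap('top','d.png',(150,140,350,280),4)
```

```text
(no output)
```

View pics/d.png

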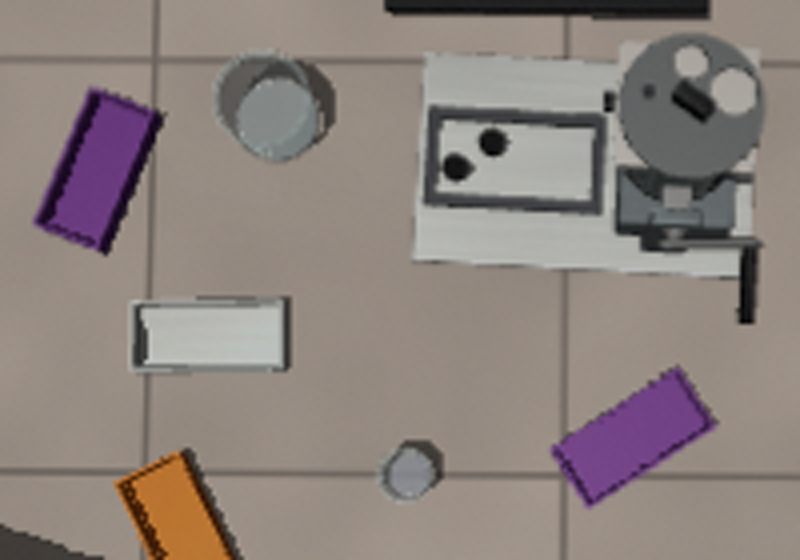

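Run:
```python
from h import *
c=lambda L:[(150+u/4,140+v/4) for u,v in L]
A=pix2w('top',c([(430,106),(607,115),(602,214),(424,204)]),.014);print(A.round(4),A.mean(0))
print('len',[np.linalg.norm(A[i]-A[i-1]).round(4) for i in range(4)])
B=pix2w('top',c([(425,52),(413,260)]),.006);print('base',B.round(4),np.linalg.norm(B[0]-B[1]))
print('capcentre',pix2w('top',c([(692,105)]),.277),'tab',pix2w('top',c([(608,101)]),.27))
print('crank end/plate end',pix2w('top',c([(746,322),(749,243)]),.185))
T=pix2w('top',c([(131,301),(289,297),(289,369),(132,372)]),.032);print('tray',T.round(4),T.mean(0),[np.linalg.norm(T[i]-T[i-1]).round(4) for i in range(4)])
print('stop',pix2w('top',c([(455,167),(492,142)]),.034))
D=pix2w('top',[(402,228)],.035);print('dish',D, 'sbeak',pix2w('top',[(253,258)],.03),'weigh',pix2w('top',[(361,254)],.055),'big',pix2w('top',[(217,166)],.08),'salt',pix2w('top',[(391,169)],.1))
y=(A[0]+A[3]-A[1]-A[2]);x=A[0]+A[1]-A[2]-A[3];print('yaw',np.arctan2(y[1],y[0])-np.pi/2,np.arctan2(x[1],x[0]))
y=(T[0]+T[3]-T[1]-T[2]);x=T[0]+T[1]-T[2]-T[3];print('tray yaw',np.arctan2(y[1],y[0])-np.pi/2,np.arctan2(x[1],x[0]))
s=arm.observe();print(R(s['ee_rot']).round(3))
print(imaging.camera_params('wrist'))
```

```text
[[0.6731 0.152  0.014 ]
 [0.6667 0.0097 0.014 ]
 [0.5866 0.0135 0.014 ]
 [0.5937 0.1559 0.014 ]] [0.63004507 0.08276667 0.014     ]
len [np.float64(0.0795), np.float64(0.1424), np.float64(0.0803), np.float64(0.1426)]
base [[0.7189 0.157  0.006 ]
 [0.5495 0.1647 0.006 ]] 0.16961745126565428
capcentre [[ 0.62524201 -0.03827716  0.277     ]] tab [[0.62888667 0.01744095 0.27      ]]
crank end/plate end [[ 0.48760751 -0.08355298  0.185     ]
 [ 0.54385959 -0.08582346  0.185     ]]
tray [[0.5129 0.3849 0.032 ]
 [0.5168 0.2602 0.032 ]
 [0.4601 0.2593 0.032 ]
 [0.4569 0.3828 0.032 ]] [0.48664563 0.32182872 0.032     ] [np.float64(0.056), np.float64(0.1248), np.float64(0.0568), np.float64(0.1236)]
stop [[0.62062532 0.13044376 0.034     ]
 [0.64079608 0.10136167 0.034     ]]
dish [[ 0.47668873 -0.30575252  0.035     ]] sbeak [[0.38008564 0.16188907 0.03      ]] weigh [[ 0.39434385 -0.17275529  0.055     ]] big [[0.66152112 0.27269341 0.08      ]] salt [[ 0.65217664 -0.25895647  0.1       ]]
yaw -0.04759718424383719 -0.047692719688731414
tray yaw 0.02867262830715611 0.027111520961817095
[[-0.939  0.343 -0.   ]
 [ 0.343  0.939 -0.001]
 [-0.    -0.001 -1.   ]]
{'fx': 328.4517671450328, 'fy': 328.4517671450328, 'cx': 277.6300217744013, 'cy': 215.0402624810808, 'dist': array([-0.08121462,  0.        ,  0.        ,  0.        ,  0.        ]), 'hand_eye': array([[-3.16586525e-04, -9.51672012e-01, -3.07116072e-01,
         8.37441298e-02],
       [ 9.99999925e-01, -3.70415135e-04,  1.16982531e-04,
         7.39564508e-04],
       [-2.25089442e-04, -3.07116012e-01,  9.51672057e-01,
        -1.40352543e-01],
       [ 0.00000000e+00,  0.00000000e+00,  0.00000000e+00,
         1.00000000e+00]])}
```

View pics/c.png

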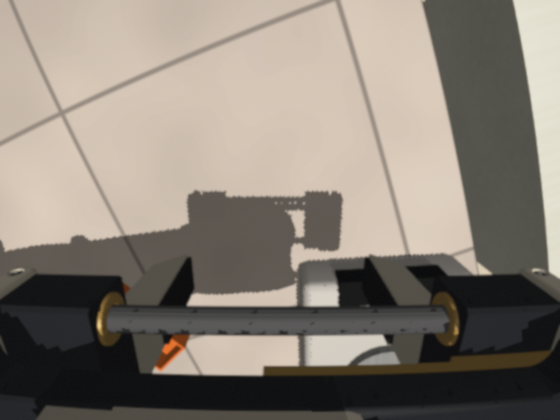

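Run:
```python
from h import *
delta([.627,.125,.16],rot=down(-.048))
```

```text
shift cm [-54.62 -29.23   8.36]
turn [-1.000e-03  1.000e-03  1.269e+00]
```

Emit:
{"name": "jog_arm", "arguments": {
  "moves": [
    {"fingers":0,"xyz":[-54.6,-29.2,8.4],"angular":[0,0,1.269]},
    {"fingers":0,"xyz":[-54.6,-29.2,8.4],"angular":[0,0,1.269]},
    {"fingers":0,"xyz":[-54.6,-29.2,8.4],"angular":[0,0,1.269]},
    {"fingers":0,"xyz":[-54.6,-29.2,8.4],"angular":[0,0,1.269]},
    {"fingers":0,"xyz":[-54.6,-29.2,8.4],"angular":[0,0,1.269]},
    {"fingers":0,"xyz":[-54.6,-29.2,8.4],"angular":[0,0,1.269]},
    {"fingers":0,"xyz":[-54.6,-29.2,8.4],"angular":[0,0,1.269]},
    {"fingers":0,"xyz":[-54.6,-29.2,8.4],"angular":[0,0,1.269]},
    {"fingers":0,"xyz":[-54.6,-29.2,8.4],"angular":[0,0,1.269]},
    {"fingers":0,"xyz":[-54.6,-29.2,8.4],"angular":[0,0,1.269]},
    {"fingers":0,"xyz":[-54.6,-29.2,8.4],"angular":[0,0,1.269]},
    {"fingers":0,"xyz":[-54.6,-29.2,8.4],"angular":[0,0,1.269]}
  ]
}}

```text
clock: 1.7
position: [0.6268, 0.1258, 0.1593]
ee_rot: [-2.274, -2.166, 0.001]
force: [-0.8, 0.7, -0.0]
width: 0.5
```

Run:
```python
from h import *
s=snap('wrist','e.png');print(s['clock'],s['position'],s['ee_rot'],s['joints'],s['width'],s['force'])
```

```text
1.7 [0.62675133 0.12576867 0.15925281] [-2.27410645e+00 -2.16613769e+00  8.74351369e-04] [-0.55003138  0.5530319   0.40719162  1.65852996 -0.25318585  0.98343313
 -0.10428958] 0.5003837318011362 [-0.75716277  0.7038087  -0.04881597]
```

View pics/e.png

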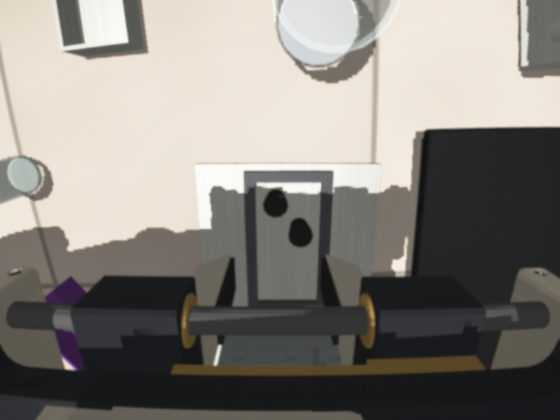

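Run:
```python
from h import *
s=arm.observe()
print('st',pix2w('wrist',[(275,203),(300,232)],.034,s).round(4))
print('rim',pix2w('wrist',[(246,171),(333,171)],.014,s).round(4),'base',pix2w('wrist',[(197,164),(381,164)],.006,s).round(4))
delta([.6195,.131,.0335])
```

```text
st [[0.6246 0.1364 0.034 ]
 [0.6449 0.1094 0.034 ]]
rim [[0.6002 0.1611 0.014 ]
 [0.6766 0.1576 0.014 ]] base [[0.5556 0.1683 0.006 ]
 [0.7215 0.1607 0.006 ]]
shift cm [ 0.37 -0.7  12.6 ]
```

Run:
```python
from h import *
im=imaging.get_image('scene')[:,:,::-1].copy()
x0,y0,x1,y1=220,250,370,350;k=5
c=cv2.resize(im[y0:y1,x0:x1],None,fx=k,fy=k,interpolation=cv2.INTER_CUBIC)
A=np.array([[.6731,.152],[.6667,.0097],[.5866,.0135],[.5937,.1559]])
for off,col in(((0,0),(0,0,255)),((.005,.0055),(0,255,0))):
    P=np.c_[A+off,np.full(4,.014)]
    q=((w2pix('scene',P)+.5-[x0,y0])*k).astype(int)
    cv2.polylines(c,[q],True,col,1)
cv2.imwrite('pics/f.png',c)
```

```text
(no output)
```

View pics/f.png

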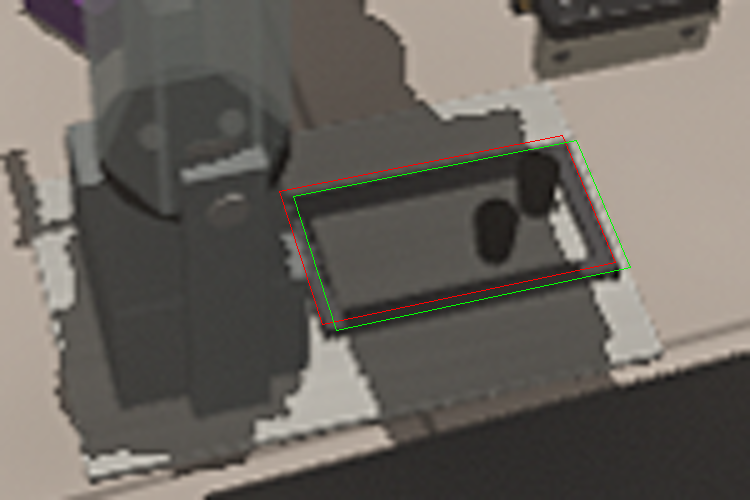

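Run:
```python
from h import *
delta([.6232,.133,.0335])
```

```text
shift cm [ 0.53 -0.33 12.62]
```

Emit:
{"name": "jog_arm", "arguments": {
  "moves": [
    {"fingers":0,"xyz":[0.5,-0.3,6],"angular":[0,0,0]},
    {"fingers":0,"xyz":[0.5,-0.3,10],"angular":[0,0,0]},
    {"fingers":0,"xyz":[0.5,-0.3,12.6],"angular":[0,0,0]},
    {"fingers":0,"xyz":[0.5,-0.3,12.6],"angular":[0,0,0]},
    {"fingers":0,"xyz":[0.5,-0.3,12.6],"angular":[0,0,0]},
    {"fingers":0,"xyz":[0.5,-0.3,12.6],"angular":[0,0,0]}
  ],
  "grip_force": 15
}}

```text
clock: 2.55
position: [0.6243, 0.1317, 0.0343]
ee_rot: [2.273, 2.169, 0.001]
force: [0.1, -0.1, -1.4]
width: 0.497
```

Run:
```python
from h import *
s=snap('wrist','g.png');print(s['clock'],s['position'],s['ee_rot'],s['force'])
```

```text
2.55 [0.62426752 0.13173215 0.03428305] [2.27288709e+00 2.16868882e+00 1.36903983e-03] [ 0.06800192 -0.1033534  -1.42123261]
```

View pics/g.png

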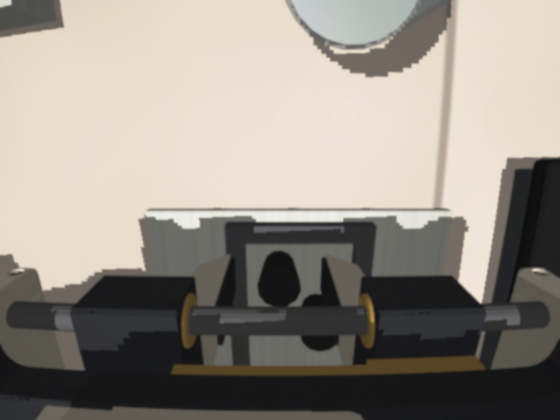

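Run:
```python
from h import *
s=arm.observe()
print('st',pix2w('wrist',[(279,284),(320,323)],.034,s).round(4), w2pix('wrist',[s['position']],s))
r=pix2w('wrist',[(226,223),(375,223)],.014,s);print('rim',r.round(4),r.mean(0),np.linalg.norm(r[0]-r[1]))
```

```text
st [[0.6253 0.1354 0.034 ]
 [0.6451 0.1117 0.034 ]] [[277.43417826 291.3718832 ]]
rim [[0.599  0.161  0.014 ]
 [0.6765 0.1572 0.014 ]] [0.63778122 0.15908713 0.014     ] 0.07759917602170735
```

Emit:
{"name": "jog_arm", "arguments": {
  "moves": [
    {"fingers":0,"xyz":[0.15,0,0],"angular":[0,0,0]},
    {"fingers":1,"xyz":[0.15,0,0],"angular":[0,0,0]},
    {"fingers":1,"xyz":[0.15,0,0],"angular":[0,0,0]},
    {"fingers":1,"xyz":[0.15,0,0],"angular":[0,0,0]},
    {"fingers":1,"xyz":[0.15,0,0],"angular":[0,0,0]},
    {"fingers":1,"xyz":[0.15,0,0],"angular":[0,0,0]},
    {"fingers":1,"xyz":[0.15,0,-4],"angular":[0,0,0]},
    {"fingers":1,"xyz":[0.15,0,-8],"angular":[0,0,0]},
    {"fingers":1,"xyz":[0.15,0,-14],"angular":[0,0,0]},
    {"fingers":1,"xyz":[0.15,0,-20],"angular":[0,0,0]},
    {"fingers":1,"xyz":[0.15,0,-24],"angular":[0,0,0]}
  ],
  "grip_force": 20
}}

```text
clock: 3.98
position: [0.6249, 0.1322, 0.277]
ee_rot: [2.273, 2.166, 0.004]
force: [0.1, 0.3, -1.2]
width: 0.22
```

Run:
```python
from h import *
for p in([.42,.10,.27],[.42,-.15,.27],[.478,-.28,.15],[.478,-.28,.04]): delta(p)
```

```text
shift cm [ -4.21 -20.31   0.64]
shift cm [-29.18 -19.1    0.61]
shift cm [-41.89 -12.72  12.62]
shift cm [-41.91 -12.75  23.62]
```

Emit:
{"name": "jog_arm", "arguments": {
  "moves": [
    {"fingers":1,"xyz":[-2,-6,0],"angular":[0,0,0]},
    {"fingers":1,"xyz":[-3,-12,0],"angular":[0,0,0]},
    {"fingers":1,"xyz":[-4,-17,0],"angular":[0,0,0]},
    {"fingers":1,"xyz":[-8,-20,0],"angular":[0,0,0]},
    {"fingers":1,"xyz":[-14,-20,0],"angular":[0,0,0]},
    {"fingers":1,"xyz":[-20,-20,0],"angular":[0,0,0]},
    {"fingers":1,"xyz":[-26,-19.5,0],"angular":[0,0,0]},
    {"fingers":1,"xyz":[-31,-18,2],"angular":[0,0,0]},
    {"fingers":1,"xyz":[-36,-15,5],"angular":[0,0,0]},
    {"fingers":1,"xyz":[-40,-13,9],"angular":[0,0,0]},
    {"fingers":1,"xyz":[-41.9,-12.7,12.6],"angular":[0,0,0]},
    {"fingers":1,"xyz":[-41.9,-12.7,12.6],"angular":[0,0,0]}
  ]
}}

```text
clock: 5.48
position: [0.4753, -0.281, 0.1454]
ee_rot: [-2.275, -2.161, 0.005]
force: [-0.7, 1.2, 0.1]
width: 0.214
```

Run:
```python
from h import *
s=snap('wrist','i.png');print(s['position'],s['width']);delta([.478,-.28,.04])
```

```text
[ 0.47532339 -0.28097147  0.14537611] 0.21438265839123574
shift cm [ 0.02  0.19 10.71]
```

View pics/i.png

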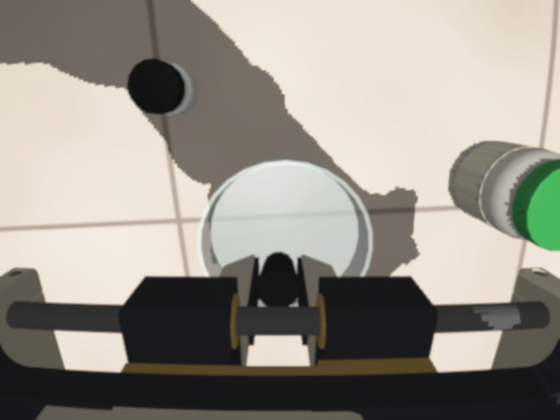

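Emit:
{"name": "jog_arm", "arguments": {
  "moves": [
    {"fingers":1,"xyz":[0.5,0.3,5],"angular":[0,0,0]},
    {"fingers":1,"xyz":[0.5,0.3,9],"angular":[0,0,0]},
    {"fingers":1,"xyz":[0.5,0.3,10.8],"angular":[0,0,0]},
    {"fingers":1,"xyz":[0.5,0.3,10.8],"angular":[0,0,0]},
    {"fingers":0,"xyz":[0.5,0.3,10.8],"angular":[0,0,0]},
    {"fingers":0,"xyz":[0.5,0.3,10.8],"angular":[0,0,0]},
    {"fingers":0,"xyz":[0.5,0.3,10.8],"angular":[0,0,0]},
    {"fingers":0,"xyz":[0.5,0.3,6],"angular":[0,0,0]},
    {"fingers":0,"xyz":[0.5,0.3,0],"angular":[0,0,0]},
    {"fingers":0,"xyz":[1.5,-3,-6],"angular":[0,0,0]},
    {"fingers":0,"xyz":[5,-5.5,-11],"angular":[0,0,0]},
    {"fingers":0,"xyz":[11,-5.8,-12.4],"angular":[0,0,0]}
  ]
}}

```text
clock: 7.02
position: [0.4243, -0.175, 0.2725]
ee_rot: [2.278, 2.158, 0.004]
force: [1.8, 2.3, -0.5]
width: 0.499
```

Run:
```python
from h import *
s=arm.observe();print(s['position'],s['ee_rot'],s['width'],s['joints'])
for p in([.42,.10,.27],[.6445,.106,.15],[.6445,.106,.034]): delta(p,s,down(-.048))
im=imaging.get_image('top');cv2.imwrite('pics/j.png',np.hstack([cv2.resize(im[150:220,240:345],None,fx=4,fy=4),cv2.resize(im[190:260,370:435],None,fx=4,fy=4)])[:,:,::-1])
```

```text
[ 0.42433205 -0.17496828  0.27245029] [2.27839431 2.15842879 0.00433924] 0.4992637924063446 [-0.4236809   0.13951137  0.80598222  1.96340404 -0.1153538   1.08001105
  0.37750877]
shift cm [27.43 -1.92  0.23]
turn [ 0.004  0.    -0.006]
shift cm [29.25 20.42 12.33]
turn [ 0.004  0.    -0.006]
shift cm [29.25 20.37 23.93]
turn [ 0.004  0.    -0.006]
```

View pics/j.png

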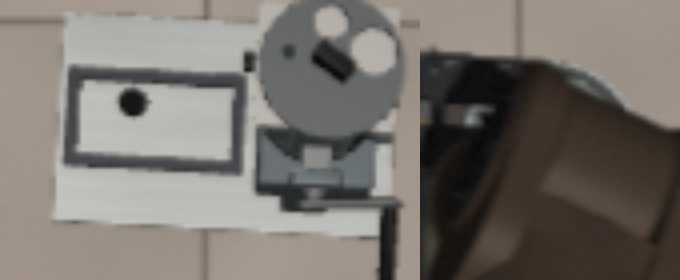

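Emit:
{"name": "jog_arm", "arguments": {
  "moves": [
    {"fingers":0,"xyz":[6,-2,0],"angular":[0,0,0]},
    {"fingers":0,"xyz":[12,-2,0],"angular":[0,0,0]},
    {"fingers":0,"xyz":[18,-2,0],"angular":[0,0,0]},
    {"fingers":0,"xyz":[24,-1.5,0],"angular":[0,0,0]},
    {"fingers":0,"xyz":[27,2,0],"angular":[0,0,0]},
    {"fingers":0,"xyz":[28.5,7,2],"angular":[0,0,-0.006]},
    {"fingers":0,"xyz":[29.3,12,5],"angular":[0,0,-0.006]},
    {"fingers":0,"xyz":[29.3,17,8],"angular":[0,0,-0.006]},
    {"fingers":0,"xyz":[29.3,20.4,12],"angular":[0.004,0,-0.006]},
    {"fingers":0,"xyz":[29.3,20.4,17],"angular":[0.004,0,-0.006]},
    {"fingers":0,"xyz":[29.3,20.4,22],"angular":[0.004,0,-0.006]},
    {"fingers":0,"xyz":[29.3,20.4,23.9],"angular":[0.004,0,-0.006]}
  ]
}}

```text
clock: 8.57
position: [0.641, 0.1093, 0.0296]
ee_rot: [-2.264, -2.17, 0.01]
force: [-41.4, -2.7, 128.3]
width: 0.489
```

Emit:
{"name": "jog_arm", "arguments": {
  "moves": [
    {"fingers":0,"xyz":[0,0,0],"angular":[0,0,0]},
    {"fingers":1,"xyz":[0,0,0],"angular":[0,0,0]},
    {"fingers":1,"xyz":[0,0,0],"angular":[0,0,0]},
    {"fingers":1,"xyz":[0,0,0],"angular":[0,0,0]},
    {"fingers":1,"xyz":[0,0,0],"angular":[0,0,0]},
    {"fingers":1,"xyz":[0,0,0],"angular":[0,0,0]},
    {"fingers":1,"xyz":[0,0,-4],"angular":[0,0,0]},
    {"fingers":1,"xyz":[0,0,-9],"angular":[0,0,0]},
    {"fingers":1,"xyz":[0,0,-15],"angular":[0,0,0]},
    {"fingers":1,"xyz":[0,0,-20],"angular":[0,0,0]},
    {"fingers":1,"xyz":[0,0,-24],"angular":[0,0,0]}
  ],
  "grip_force": 20
}}

```text
clock: 9.95
position: [0.6439, 0.1094, 0.2731]
ee_rot: [-2.266, -2.172, 0.002]
force: [1.3, -0.4, -0.0]
width: 0.222
```

Run:
```python
from h import *
s=arm.observe();print(s['position'],s['width'])
for p in([.42,.10,.27],[.42,-.15,.27],[.48,-.33,.15],[.48,-.33,.04]): delta(p,s,down(-.048))
```

```text
[0.64393181 0.10941234 0.27314635] 0.2217241561656094
shift cm [ -1.89 -22.33   0.37]
turn [-0.003 -0.     0.006]
shift cm [-26.86 -21.28   0.36]
turn [-0.003 -0.     0.006]
shift cm [-44.6  -14.49  12.33]
turn [-0.003 -0.     0.006]
shift cm [-44.61 -14.46  23.33]
turn [-0.003 -0.     0.006]
```

The last descent overshot and the fingertips struck the pocket rim. The reading was about 128 N, which is over the 120 N limit and may already count as a failure. I'll carry on, with slower final approaches.

Emit:
{"name": "jog_arm", "arguments": {
  "moves": [
    {"fingers":1,"xyz":[-1,-6,0],"angular":[0,0,0]},
    {"fingers":1,"xyz":[-2,-12,0],"angular":[0,0,0]},
    {"fingers":1,"xyz":[-3,-18,0],"angular":[0,0,0]},
    {"fingers":1,"xyz":[-7,-22,0],"angular":[0,0,0]},
    {"fingers":1,"xyz":[-13,-22,0],"angular":[0,0,0]},
    {"fingers":1,"xyz":[-19,-22,0],"angular":[0,0,0]},
    {"fingers":1,"xyz":[-25,-21.3,0],"angular":[0,0,0]},
    {"fingers":1,"xyz":[-31,-20,2],"angular":[0,0,0]},
    {"fingers":1,"xyz":[-36,-17,4],"angular":[0,0,0]},
    {"fingers":1,"xyz":[-41,-15,7],"angular":[0,0,0]},
    {"fingers":1,"xyz":[-44.6,-14.5,11],"angular":[0,0,0]},
    {"fingers":1,"xyz":[-44.6,-14.5,14],"angular":[0,0,0]}
  ]
}}

```text
clock: 11.45
position: [0.4782, -0.3334, 0.1295]
ee_rot: [-2.27, -2.167, 0.008]
force: [-0.6, -0.0, 0.7]
width: 0.218
```

Run:
```python
from h import *
s=arm.observe();print(s['position'],s['width']);delta([.48,-.33,.041],s)
```

```text
[ 0.47823464 -0.33339608  0.12951882] 0.2180113053604193
shift cm [0.36 0.21 8.85]
```

Emit:
{"name": "jog_arm", "arguments": {
  "moves": [
    {"fingers":1,"xyz":[0.2,0.2,3.5],"angular":[0,0,0]},
    {"fingers":1,"xyz":[0.2,0.2,6.5],"angular":[0,0,0]},
    {"fingers":1,"xyz":[0.2,0.2,8.2],"angular":[0,0,0]},
    {"fingers":1,"xyz":[0.2,0.2,8.9],"angular":[0,0,0]},
    {"fingers":1,"xyz":[0.2,0.2,8.9],"angular":[0,0,0]},
    {"fingers":0,"xyz":[0.2,0.2,8.9],"angular":[0,0,0]},
    {"fingers":0,"xyz":[0.2,0.2,8.9],"angular":[0,0,0]},
    {"fingers":0,"xyz":[0.2,0.2,8.9],"angular":[0,0,0]},
    {"fingers":0,"xyz":[0.2,0.2,4],"angular":[0,0,0]},
    {"fingers":0,"xyz":[0.2,0.2,-2],"angular":[0,0,0]},
    {"fingers":0,"xyz":[4,-3,-8],"angular":[0,0,0]},
    {"fingers":0,"xyz":[9,-5,-13],"angular":[0,0,0]}
  ]
}}

```text
clock: 12.95
position: [0.44, -0.2553, 0.2451]
ee_rot: [-2.269, -2.17, 0.004]
force: [1.4, 1.5, 0.4]
width: 0.498
```

Run:
```python
from h import *
s=arm.observe();print(s['position'],s['joints'])
for p in([.42,.10,.27],[.4885,.324,.16],[.4885,.324,.029]): delta(p,s,down(.028))
```

```text
[ 0.44003016 -0.25532476  0.24505617] [-0.27837434  0.31606686  0.91034548  1.89748852 -0.28186319  1.06597646
  0.70265481]
shift cm [35.41 -3.58 -2.5 ]
turn [-0.003  0.    -0.072]
shift cm [58.09  2.3   8.48]
turn [-0.003  0.    -0.072]
shift cm [58.1   2.34 21.58]
turn [-0.003  0.    -0.072]
```

Emit:
{"name": "jog_arm", "arguments": {
  "moves": [
    {"fingers":-1,"xyz":[6,-3.6,-2.5],"angular":[0,0,0]},
    {"fingers":-1,"xyz":[12,-3.6,-2.5],"angular":[0,0,0]},
    {"fingers":-1,"xyz":[18,-3.6,-2.5],"angular":[0,0,0]},
    {"fingers":-1,"xyz":[24,-3.6,-2.5],"angular":[0,0,-0.07]},
    {"fingers":-1,"xyz":[30,-3.6,-2.5],"angular":[0,0,-0.07]},
    {"fingers":-1,"xyz":[36,-3,-2],"angular":[0,0,-0.07]},
    {"fingers":-1,"xyz":[42,-1.5,0],"angular":[0,0,-0.07]},
    {"fingers":-1,"xyz":[48,0.5,2],"angular":[0,0,-0.07]},
    {"fingers":-1,"xyz":[54,2,5],"angular":[0,0,-0.07]},
    {"fingers":-1,"xyz":[58,2.3,8.4],"angular":[-0.003,0,-0.072]},
    {"fingers":-1,"xyz":[58.1,2.3,8.4],"angular":[-0.003,0,-0.072]},
    {"fingers":-1,"xyz":[58.1,2.3,8.4],"angular":[-0.003,0,-0.072]}
  ]
}}

```text
clock: 14.45
position: [0.4882, 0.3238, 0.1593]
ee_rot: [-2.188, -2.254, 0.002]
force: [0.0, -1.0, 0.6]
width: 1.0
```

Run:
```python
from h import *
s=snap('wrist','k.png',(180,170,380,300),4);print(s['position'],s['joints'])
```

```text
[0.4881696  0.32379449 0.1592941 ] [-1.08276898  0.49812717  0.58315698  1.80654825 -0.33220039  0.93729073
 -0.32605834]
```

View pics/k.png

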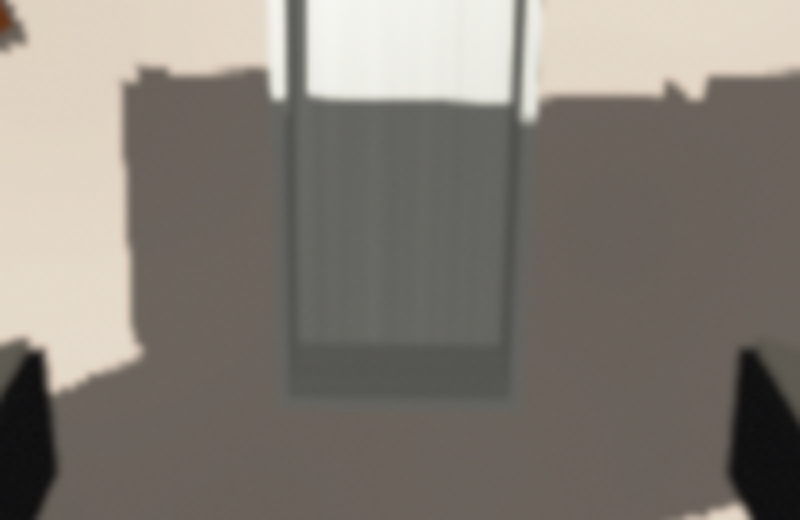

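Run:
```python
from h import *
s=arm.observe()
P=pix2w('wrist',[(251.3,270.3),(309,270.3),(247,171),(314.5,171)],.032,s);print(P.round(4));print(np.linalg.norm(P[0]-P[1]),np.linalg.norm(P[2]-P[3]))
a=(P[2]+P[3]-P[0]-P[1]);print('yaw',np.arctan2(a[1],a[0])-np.pi/2)
```

```text
[[0.4663 0.2675 0.032 ]
 [0.5188 0.269  0.032 ]
 [0.4625 0.3585 0.032 ]
 [0.5181 0.36   0.032 ]]
0.052545280758433115 0.0556760772915832
yaw 0.025009918465147996
```

Emit:
{"name": "jog_arm", "arguments": {
  "moves": [
    {"fingers":-1,"xyz":[0.1,0.15,4],"angular":[0,0,0]},
    {"fingers":-1,"xyz":[0.1,0.15,8],"angular":[0,0,0]},
    {"fingers":-1,"xyz":[0.1,0.15,11],"angular":[0,0,0]},
    {"fingers":-1,"xyz":[0.1,0.15,12.5],"angular":[0,0,0]},
    {"fingers":-1,"xyz":[0.1,0.15,12.9],"angular":[0,0,0]},
    {"fingers":-1,"xyz":[0.1,0.15,12.9],"angular":[0,0,0]},
    {"fingers":1,"xyz":[0.1,0.15,12.9],"angular":[0,0,0]},
    {"fingers":1,"xyz":[0.1,0.15,12.9],"angular":[0,0,0]},
    {"fingers":1,"xyz":[0.1,0.15,12.9],"angular":[0,0,0]},
    {"fingers":1,"xyz":[0.1,0.15,12.9],"angular":[0,0,0]},
    {"fingers":1,"xyz":[0.1,0.15,12.9],"angular":[0,0,0]}
  ],
  "grip_force": 30
}}

```text
clock: 15.88
position: [0.4895, 0.3256, 0.0304]
ee_rot: [-2.187, -2.254, 0.001]
force: [-0.0, 0.1, 1.6]
width: 0.611
```

Run:
```python
from h import *
s=arm.observe();print(s['position'],s['ee_rot'],s['width']*92,s['force'])
# tray centre est relative to TCP along y: avg of wrist/top
t=np.array([s['position'][0],.325]); 
for p in([.49,.324,.12],[.6325,.088,.12],[.6325,.088,.05]): delta(p,s,down(-.0477))
```

```text
[0.48946512 0.32558667 0.03042404] [-2.18728888e+00 -2.25397658e+00  6.18679574e-04] 56.213941825391345 [-1.79384113e-04  8.59091463e-02  1.56949427e+00]
shift cm [-0.16  0.04 -8.96]
turn [-0.001 -0.     0.078]
shift cm [-24.17  13.58  -8.98]
turn [-0.001 -0.     0.078]
shift cm [-24.18  13.58  -1.98]
turn [-0.001 -0.     0.078]
```

Emit:
{"name": "jog_arm", "arguments": {
  "moves": [
    {"fingers":1,"xyz":[0,0,-3],"angular":[0,0,0]},
    {"fingers":1,"xyz":[0,0,-8],"angular":[0,0,0]},
    {"fingers":1,"xyz":[-3,1.5,-12],"angular":[0,0,0.02]},
    {"fingers":1,"xyz":[-8,4.5,-12],"angular":[0,0,0.04]},
    {"fingers":1,"xyz":[-13,7.3,-12],"angular":[0,0,0.06]},
    {"fingers":1,"xyz":[-18,10.1,-12],"angular":[0,0,0.078]},
    {"fingers":1,"xyz":[-22,12.4,-11],"angular":[0,0,0.078]},
    {"fingers":1,"xyz":[-24.3,13.6,-9],"angular":[0,0,0.078]},
    {"fingers":1,"xyz":[-24.4,13.6,-6],"angular":[0,0,0.078]},
    {"fingers":1,"xyz":[-24.4,13.6,-4],"angular":[0,0,0.078]},
    {"fingers":1,"xyz":[-24.4,13.6,-3],"angular":[0,0,0.078]},
    {"fingers":1,"xyz":[-24.4,13.6,-3],"angular":[0,0,0.078]}
  ]
}}

```text
clock: 17.38
position: [0.6323, 0.0863, 0.0597]
ee_rot: [-2.272, -2.167, 0.002]
force: [0.7, 0.1, -0.6]
width: 0.608
```

Run:
```python
from h import *
s=snap('wrist','l.png',(200,180,380,300),4);print(s['position'],s['ee_rot'],s['width']*92,s['force'])
```

```text
[0.63226998 0.08631013 0.05974773] [-2.27218122e+00 -2.16744265e+00  2.07868333e-03] 55.911059479104466 [ 0.74063083  0.14288394 -0.6085079 ]
```

View pics/l.png

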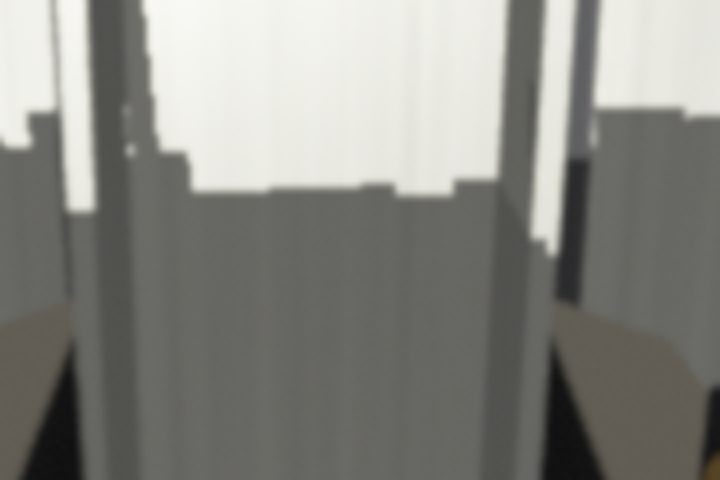

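Run:
```python
from h import *
s=arm.observe()
p=lambda u,v:(200+u/4,180+v/4)
T=pix2w('wrist',[p(60,2),p(577,2)],.0613,s);r=pix2w('wrist',[p(52,2),p(600,2)],.014,s)
print(T.round(4),r.round(4),np.linalg.norm(T[0]-T[1]),np.linalg.norm(r[0]-r[1]))
yd=np.array([.0477,.9989]);xd=np.array([.9989,-.0477])
print('lateral tray',(T.mean(0)[:2]-s['position'][:2])@xd,'rim',(r.mean(0)[:2]-s['position'][:2])@xd)
im=imaging.get_image('wrist')[60:240,180:380]
cv2.imwrite('pics/m.png',cv2.resize(im,None,fx=3.3,fy=3.3,interpolation=cv2.INTER_CUBIC)[:,:,::-1])
```

```text
[[0.6084 0.1425 0.0613]
 [0.6644 0.1398 0.0613]] [[0.5975 0.1331 0.014 ]
 [0.677  0.1293 0.014 ]] 0.056029486320060454 0.07954895179686029
lateral tray 0.0009637866048065959 rim 0.002326432927756468
```

View pics/m.png

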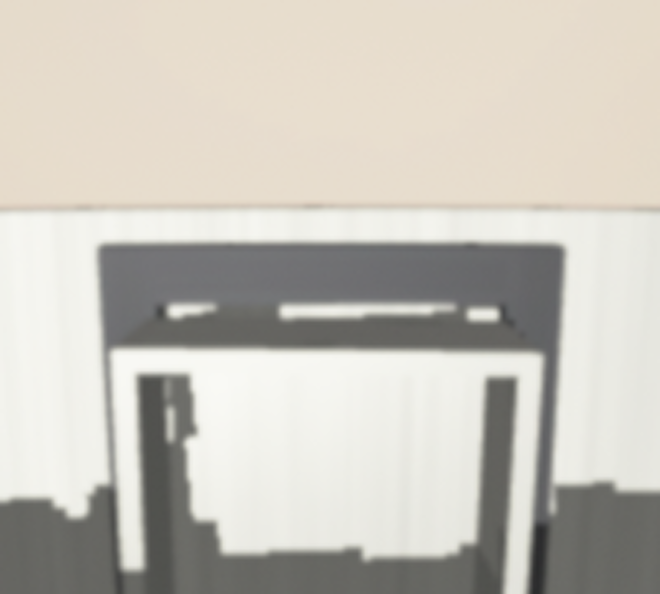

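Run:
```python
from h import *
s=arm.observe()
p=lambda u,v:(180+u/3.3,60+v/3.3)
T=pix2w('wrist',[p(110,348),p(545,351)],.0613,s);r=pix2w('wrist',[p(98,244),p(565,246)],.014,s);b=pix2w('wrist',[p(140,347),p(520,347)],.0613,s)
yd=np.array([.0477,.9989]);xd=np.array([.9989,-.0477])
for n,q in(('tray',T),('rim',r)):
    m=q.mean(0)[:2]-s['position'][:2]; d=q[1]-q[0]
    print(n,np.linalg.norm(d),'lat',m@xd,'long',m@yd,'yaw',np.arctan2(d[1],d[0]))
```

```text
tray 0.05660411623735665 lat 0.0008124804737102711 long 0.06138956803902745 yaw -0.05469137897933173
rim 0.07921864559992878 lat 0.0017190888139424479 long 0.07151208685211241 yaw -0.05171613037373135
```

Emit:
{"name": "jog_arm", "arguments": {
  "moves": [
    {"fingers":1,"xyz":[-0.19,0.11,0.5],"angular":[0,0,0]},
    {"fingers":1,"xyz":[-0.19,0.11,1.0],"angular":[0,0,0]},
    {"fingers":1,"xyz":[-0.19,0.11,1.4],"angular":[0,0,0]},
    {"fingers":1,"xyz":[-0.19,0.11,1.6],"angular":[0,0,0]},
    {"fingers":1,"xyz":[-0.19,0.11,1.8],"angular":[0,0,0]},
    {"fingers":1,"xyz":[-0.19,0.11,2.0],"angular":[0,0,0]},
    {"fingers":1,"xyz":[-0.19,0.11,2.0],"angular":[0,0,0]}
  ]
}}

```text
clock: 18.35
position: [0.6335, 0.0838, 0.04]
ee_rot: [-2.273, -2.167, 0.001]
force: [0.4, 0.7, -2.0]
width: 0.609
```

Emit:
{"name": "jog_arm", "arguments": {
  "moves": [
    {"fingers":1,"xyz":[0,0,0.15],"angular":[0,0,0]},
    {"fingers":1,"xyz":[0,0,0.3],"angular":[0,0,0]},
    {"fingers":1,"xyz":[0,0,0.37],"angular":[0,0,0]},
    {"fingers":1,"xyz":[0,0,0.37],"angular":[0,0,0]}
  ]
}}

```text
clock: 18.85
position: [0.6336, 0.0838, 0.0365]
ee_rot: [-2.274, -2.167, 0.001]
force: [-0.5, 0.7, -1.1]
width: 0.603
```

Emit:
{"name": "jog_arm", "arguments": {
  "moves": [
    {"fingers":-0.6,"xyz":[0,0,0],"angular":[0,0,0]},
    {"fingers":-0.6,"xyz":[0,0,0],"angular":[0,0,0]},
    {"fingers":-0.6,"xyz":[0,0,0],"angular":[0,0,0]},
    {"fingers":-0.6,"xyz":[0,0,-2],"angular":[0,0,0]},
    {"fingers":-0.6,"xyz":[0,0,-6],"angular":[0,0,0]},
    {"fingers":-0.6,"xyz":[0,0,-12],"angular":[0,0,0]},
    {"fingers":-0.3,"xyz":[0,0,-18],"angular":[0,0,0]},
    {"fingers":-0.3,"xyz":[0,0,-24],"angular":[0,0,0.1]},
    {"fingers":-0.3,"xyz":[0,0,-30],"angular":[0,0,0.25]},
    {"fingers":-0.3,"xyz":[0,0,-36],"angular":[0,0,0.4]},
    {"fingers":-0.3,"xyz":[-3,-0.1,-36],"angular":[0,0,0.5]},
    {"fingers":-0.3,"xyz":[-6,-0.1,-36],"angular":[0,0,0.63]}
  ]
}}

```text
clock: 20.35
position: [0.6298, 0.0229, 0.3988]
ee_rot: [2.836, 1.351, 0.003]
force: [-0.8, 0.6, -0.5]
width: 0.65
```

Run:
```python
from h import *
s=arm.observe();print(s['position'],s['joints']);delta([.628,-.0365,.38],s,down(-.679))
im=imaging.get_image('top');s2=imaging.get_image('wrist')
cv2.imwrite('pics/n.png',np.hstack([cv2.resize(im[145:225,245:350],(420,320)),cv2.resize(s2[180:300,200:357],(420,320))])[:,:,::-1])
```

```text
[0.62982235 0.02289883 0.39879353] [-0.65170754  0.44334821  0.86181114  1.34270488 -0.33340037  1.50149208
 -0.4984302 ]
shift cm [-4.73  3.6   1.88]
turn [ 0.001 -0.002 -0.002]
```

View pics/n.png

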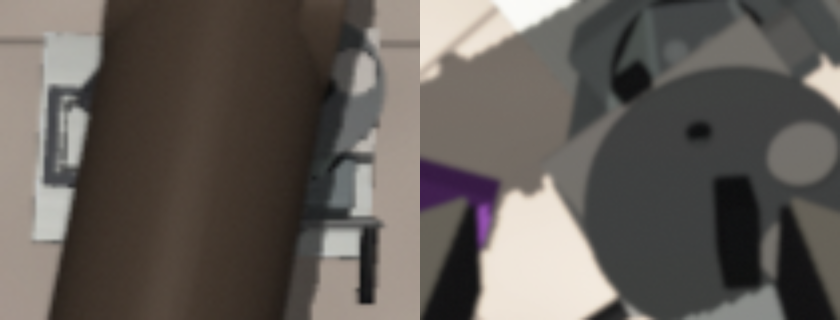

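Run:
```python
from h import *
s=arm.observe()
p=lambda u,v:(200+(u-420)/2.675,180+v/2.667)
print(pix2w('wrist',[p(733,180),p(748,180),p(742,287),p(725,287),p(760,285)],.304,s).round(4))
h=pix2w('wrist',[p(699,131)],.277,s)[0];print(h)
# bench-height disc left edge etc
k=pix2w('wrist',[p(740,232)],.30,s)[0];print('knob',k)
for c in([.628,-.0365],k[:2]):
  d=h[:2]-c[:2];a=np.arctan2(d[1],d[0]);print(np.linalg.norm(d),'cap',a-(np.pi/2-.048)+1.25)
```

```text
[[ 0.6412 -0.0143  0.304 ]
 [ 0.6446 -0.0171  0.304 ]
 [ 0.6218 -0.0444  0.304 ]
 [ 0.6179 -0.0411  0.304 ]
 [ 0.6265 -0.0474  0.304 ]]
[ 0.63840871 -0.00522496  0.277     ]
knob [ 0.63177103 -0.03101607  0.3       ]
0.03296163659445717 cap 0.9767188108865112
0.026631568331066006 cap 1.04610367957086
```

Run:
```python
from h import *
s=arm.observe();print(s['position'],s['ee_rot']);delta([.6285,-.036,.38],s,down(-.679))
```

```text
[0.62918045 0.01892838 0.39862608] [2.83886805e+00 1.34222621e+00 5.64297841e-04]
shift cm [-4.29  3.43  1.87]
turn [ 0.001  0.    -0.008]
```

Emit:
{"name": "jog_arm", "arguments": {
  "moves": [
    {"fingers":0,"xyz":[-2,1.6,0],"angular":[0,0,0]},
    {"fingers":0,"xyz":[-4.2,3.4,2],"angular":[0,0,-0.008]},
    {"fingers":0,"xyz":[-4.3,3.45,5],"angular":[0,0,-0.008]},
    {"fingers":0,"xyz":[-4.3,3.45,7.5],"angular":[0,0,-0.008]},
    {"fingers":0,"xyz":[-4.3,3.45,9],"angular":[0,0,-0.008]},
    {"fingers":0,"xyz":[-4.3,3.45,9.9],"angular":[0,0,-0.008]},
    {"fingers":0,"xyz":[-4.3,3.45,9.9],"angular":[0,0,-0.008]},
    {"fingers":0,"xyz":[-4.3,3.45,9.9],"angular":[0,0,-0.008]}
  ],
  "grip_force": 6
}}

```text
clock: 21.45
position: [0.6303, -0.0314, 0.2983]
ee_rot: [2.828, 1.368, 0.0]
force: [0.8, -0.4, 0.6]
width: 0.501
```

Emit:
{"name": "jog_arm", "arguments": {
  "moves": [
    {"fingers":1,"xyz":[0,0,0],"angular":[0,0,0]},
    {"fingers":1,"xyz":[0,0,0],"angular":[0,0,0]},
    {"fingers":1,"xyz":[0,0,0],"angular":[0,0,0]},
    {"fingers":1,"xyz":[0,0,0],"angular":[0,0,0]},
    {"fingers":1,"xyz":[0,0,0],"angular":[0,0,0]},
    {"fingers":1,"xyz":[0,0,0],"angular":[0,0,0]}
  ],
  "grip_force": 6
}}

```text
clock: 22.2
position: [0.6313, -0.0318, 0.2977]
ee_rot: [2.827, 1.367, 0.002]
force: [7.0, -1.8, -2.7]
width: 0.135
```

Run:
```python
from h import *
s=arm.observe();print(s['position'],s['ee_rot'],s['force'],s['ft_torque'],s['width']*92);print((R(s['ee_rot']).T@s['force']).round(2))
delta(s['position'],s,down(.88));print(s['joints'])
```

```text
[ 0.63128983 -0.03179537  0.29774261] [2.82663305e+00 1.36661311e+00 2.35678242e-03] [ 6.97790632 -1.82319882 -2.69746042] [-0.52508022 -1.27839925  0.02313896] 12.430596612544127
[2.9  6.59 2.71]
shift cm [0. 0. 0.]
turn [ 2.00e-03  1.00e-03 -1.55e+00]
[-0.56376517  0.49302059  0.83154117  1.52229453 -0.37203289  1.28896868
 -0.35845293]
```

Emit:
{"name": "jog_arm", "arguments": {
  "moves": [
    {"fingers":0.4,"xyz":[0,0,0],"angular":[0,0,0]},
    {"fingers":0.4,"xyz":[0,0,0],"angular":[0,0,0]},
    {"fingers":0.4,"xyz":[-0.3,0.1,0],"angular":[0,0,0]},
    {"fingers":0.4,"xyz":[-0.5,0.15,0],"angular":[0,0,0]},
    {"fingers":0.4,"xyz":[-0.5,0.15,0],"angular":[0,0,0]},
    {"fingers":1,"xyz":[-0.5,0.15,0],"angular":[0,0,0]},
    {"fingers":1,"xyz":[-0.5,0.15,0],"angular":[0,0,0]},
    {"fingers":1,"xyz":[-0.5,0.15,0],"angular":[0,0,0]},
    {"fingers":1,"xyz":[-0.5,0.15,0],"angular":[0,0,0]}
  ],
  "grip_force": 6
}}

```text
clock: 23.32
position: [0.6281, -0.0361, 0.2974]
ee_rot: [-2.828, -1.367, 0.001]
force: [0.6, -0.8, 0.0]
width: 0.127
```

Run:
```python
from h import *
s=arm.observe();print(s['position'],s['width']*92);print((R(s['ee_rot']).T@s['force']).round(2), (R(s['ee_rot']).T@s['ft_torque']).round(3))
delta(s['position'],s,down(.88))
```

```text
[ 0.62812523 -0.0361121   0.29741221] 11.671646875432684
[-0.28  0.95 -0.02] [-0.228 -0.024 -0.027]
shift cm [0. 0. 0.]
turn [-1.00e-03 -0.00e+00 -1.55e+00]
```

Emit:
{"name": "jog_arm", "arguments": {
  "moves": [
    {"fingers":1,"xyz":[0,0,0],"angular":[0,0,-0.1]},
    {"fingers":1,"xyz":[0,0,0],"angular":[0,0,-0.25]},
    {"fingers":1,"xyz":[0,0,0],"angular":[0,0,-0.4]},
    {"fingers":1,"xyz":[0,0,0],"angular":[0,0,-0.55]},
    {"fingers":1,"xyz":[0,0,0],"angular":[0,0,-0.7]},
    {"fingers":1,"xyz":[0,0,0],"angular":[0,0,-0.85]},
    {"fingers":1,"xyz":[0,0,0],"angular":[0,0,-1.0]}
  ],
  "grip_force": 10
}}

```text
clock: 24.2
position: [0.6284, -0.0362, 0.2974]
ee_rot: [-1.82, -2.56, 0.0]
force: [3.5, 0.6, -2.6]
width: 0.13
```

Run:
```python
from h import *
s=arm.observe();print(s['position'],s['width']*92);print((R(s['ee_rot']).T@s['force']).round(2), s['force'])
delta([.6281,-.0361,.2974],s,down(.88))
```

```text
[ 0.62843305 -0.03617463  0.29739068] 11.93231743356493
[-0.63  3.54  2.56] [ 3.54887968  0.5644534  -2.56482448]
shift cm [ 0.02 -0.03 -0.  ]
turn [-0.    -0.    -0.545]
```

Emit:
{"name": "jog_arm", "arguments": {
  "moves": [
    {"fingers":1,"xyz":[0,0.05,0],"angular":[0,0,-0.12]},
    {"fingers":1,"xyz":[0,0.05,0],"angular":[0,0,-0.25]},
    {"fingers":1,"xyz":[0,0.05,0],"angular":[0,0,-0.38]},
    {"fingers":1,"xyz":[0,0.05,0],"angular":[0,0,-0.5]},
    {"fingers":1,"xyz":[0,0.05,0],"angular":[0,0,-0.545]},
    {"fingers":1,"xyz":[0,0.05,0],"angular":[0,0,-0.545]},
    {"fingers":1,"xyz":[0,0.05,0],"angular":[0,0,-0.545]}
  ]
}}

```text
clock: 25.08
position: [0.6286, -0.0361, 0.2974]
ee_rot: [-1.073, -2.952, 0.0]
force: [2.4, -0.0, -2.2]
width: 0.129
```

Run:
```python
from h import *
s=arm.observe();print(s['position'],s['width']*92);print((R(s['ee_rot']).T@s['force']).round(2), s['force'],s['joints'])
delta([.6281,-.0361,.2974],s,down(.88))
```

```text
[ 0.62863342 -0.03606867  0.29741711] 11.879978520208867
[-1.84  1.48  2.19] [ 2.35839644 -0.04123694 -2.18973698] [-0.32875061  0.42232929  0.44960668  1.507376   -0.1884113   1.25559177
  1.01888916]
shift cm [ 0.04 -0.04  0.  ]
turn [-0.    -0.    -0.006]
```

```bash
cat >> h.py <<'E'
O=np.array([.6283,-.0363]);sy=-.049;xd=np.array([np.cos(sy),np.sin(sy)]);yd=np.array([-np.sin(sy),np.cos(sy)])
def st(x,y,z): return np.r_[O+x*xd+y*yd,z]
def pin(th,x=-.119): return st(x,.06*np.sin(th-1.05),.155+.06*np.cos(th-1.05)-.002)
E
python3 - <<'E'
from h import *
p=pin(0);print(p)
for q in([p[0],p[1],.34],p): delta(q,None,down(np.pi/2+sy))
E
```

```text
[ 0.50689363 -0.08245426  0.18285426]
shift cm [  6.36 -11.37  -4.25]
turn [-0.    -0.001 -0.648]
shift cm [  6.35 -11.37  11.46]
turn [-0.    -0.001 -0.648]
```

Emit:
{"name": "jog_arm", "arguments": {
  "moves": [
    {"fingers":0,"xyz":[0,0,0],"angular":[0,0,0]},
    {"fingers":0,"xyz":[0,0,0],"angular":[0,0,0]},
    {"fingers":0,"xyz":[0,0,-4],"angular":[0,0,0]},
    {"fingers":0,"xyz":[0,0,-8],"angular":[0,0,0]},
    {"fingers":0,"xyz":[2,-4,-8],"angular":[0,0,-0.15]},
    {"fingers":0,"xyz":[5,-8,-7],"angular":[0,0,-0.3]},
    {"fingers":0,"xyz":[6.4,-11.4,-5],"angular":[0,0,-0.45]},
    {"fingers":0,"xyz":[6.4,-11.4,-2],"angular":[0,0,-0.6]},
    {"fingers":0,"xyz":[6.4,-11.4,2],"angular":[0,0,-0.648]},
    {"fingers":0,"xyz":[6.4,-11.4,5],"angular":[0,0,-0.648]},
    {"fingers":0,"xyz":[6.4,-11.4,5],"angular":[0,0,-0.648]},
    {"fingers":0,"xyz":[6.4,-11.4,5],"angular":[0,0,-0.648]}
  ]
}}

```text
clock: 26.58
position: [0.5068, -0.0826, 0.2487]
ee_rot: [0.076, 3.14, 0.0]
force: [0.5, -0.1, 0.7]
width: 0.5
```

Run:
```python
from h import *
s=arm.observe();print(s['position'],s['joints']);delta(pin(0),s,down(np.pi/2+sy))
a=imaging.get_image('wrist');b=imaging.get_image('top')
cv2.imwrite('pics/o.png',np.hstack([cv2.resize(a,(480,360)),cv2.resize(b[130:230,240:350],(396,360))])[:,:800,::-1])
```

```text
[ 0.5067911  -0.08261032  0.24872688] [-0.23301313  0.2495104   0.36163126  1.85695766 -0.1008884   1.05257352
  1.6909965 ]
shift cm [-0.01  0.02  6.59]
turn [0.    0.    0.001]
```

View pics/o.png

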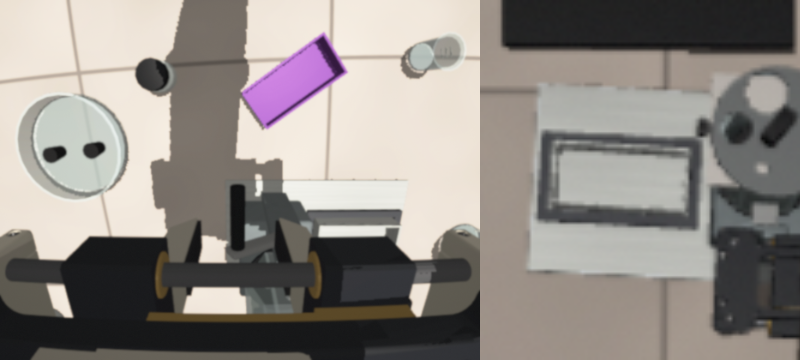

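The picture shows both stoppers in the dish, around (55,153) and (94,150), and the tray square in the pocket. The 24 mm hole is at the outlet tab, around (738,128), and the crank pin at (238,215) is centred between the jaws. Next I grip the pin.

Emit:
{"name": "jog_arm", "arguments": {
  "moves": [
    {"fingers":0,"xyz":[0,0,3],"angular":[0,0,0]},
    {"fingers":0,"xyz":[0,0,5],"angular":[0,0,0]},
    {"fingers":0,"xyz":[0,0,6.3],"angular":[0,0,0]},
    {"fingers":0,"xyz":[0,0,6.6],"angular":[0,0,0]},
    {"fingers":0,"xyz":[0,0,6.6],"angular":[0,0,0]},
    {"fingers":1,"xyz":[0,0,6.6],"angular":[0,0,0]},
    {"fingers":1,"xyz":[0,0,6.6],"angular":[0,0,0]},
    {"fingers":1,"xyz":[0,0,6.6],"angular":[0,0,0]},
    {"fingers":1,"xyz":[0,0,6.6],"angular":[0,0,0]},
    {"fingers":1,"xyz":[0,0,6.6],"angular":[0,0,0]}
  ],
  "grip_force": 30
}}

```text
clock: 27.92
position: [0.5062, -0.083, 0.1817]
ee_rot: [-0.076, -3.14, 0.001]
force: [-1.2, -1.8, 2.1]
width: 0.123
```

Run:
```python
from h import *
s=arm.observe();print(s['position'],s['width']*92,s['force'],s['force']@np.r_[yd,0])
p0=pin(0);Rt=down(np.pi/2+sy)
for th in np.arange(.1,2.11,.1): print(round(th,2),(100*Rt.T@(pin(th)-p0)).round(2)[1:])
```

```text
[ 0.50616589 -0.08301952  0.18167244] 11.301319114851701 [-1.23963473 -1.79997175  2.08178061] -1.8585291132019446
0.1 [ 0.32 -0.5 ]
0.2 [ 0.7  -0.97]
0.3 [ 1.11 -1.4 ]
0.4 [ 1.57 -1.79]
0.5 [ 2.07 -2.13]
0.6 [ 2.59 -2.42]
0.7 [ 3.15 -2.65]
0.8 [ 3.72 -2.83]
0.9 [ 4.31 -2.95]
1.0 [ 4.9  -3.01]
1.1 [ 5.5  -3.01]
1.2 [ 6.1  -2.95]
1.3 [ 6.69 -2.83]
1.4 [ 7.26 -2.65]
1.5 [ 7.81 -2.42]
1.6 [ 8.34 -2.13]
1.7 [ 8.84 -1.79]
1.8 [ 9.29 -1.4 ]
1.9 [ 9.71 -0.97]
2.0 [10.09 -0.5 ]
2.1 [10.41  0.  ]
```

Emit:
{"name": "jog_arm", "arguments": {
  "moves": [
    {"fingers":1,"xyz":[0,0.3,-0.5],"angular":[0,0,0]},
    {"fingers":1,"xyz":[0,0.7,-1.0],"angular":[0,0,0]},
    {"fingers":1,"xyz":[0,1.1,-1.4],"angular":[0,0,0]},
    {"fingers":1,"xyz":[0,1.6,-1.8],"angular":[0,0,0]},
    {"fingers":1,"xyz":[0,2.1,-2.1],"angular":[0,0,0]},
    {"fingers":1,"xyz":[0,2.6,-2.4],"angular":[0,0,0]},
    {"fingers":1,"xyz":[0,3.15,-2.65],"angular":[0,0,0]},
    {"fingers":1,"xyz":[0,3.7,-2.8],"angular":[0,0,0]},
    {"fingers":1,"xyz":[0,4.3,-2.95],"angular":[0,0,0]},
    {"fingers":1,"xyz":[0,4.9,-3.0],"angular":[0,0,0]},
    {"fingers":1,"xyz":[0,4.9,-3.0],"angular":[0,0,0]}
  ]
}}

```text
clock: 29.3
position: [0.5087, -0.0352, 0.2127]
ee_rot: [0.077, 3.141, -0.002]
force: [-3.3, -6.3, 11.4]
width: 0.124
```

Run:
```python
from h import *
s=arm.observe();print(s['position'],pin(1.0),s['width']*92,(R(s['ee_rot']).T@s['force']).round(1))
p0=pin(1.0);Rt=down(np.pi/2+sy)
for th in np.arange(1.1,2.11,.1): print(round(th,2),(100*Rt.T@(pin(th)-p0)).round(2)[1:])
```

```text
[ 0.50869797 -0.03515431  0.21269553] [ 0.50929595 -0.03346648  0.21292502] 11.43990742180964 [  3.   -6.5 -11.3]
1.1 [0.6 0. ]
1.2 [1.2  0.06]
1.3 [1.78 0.18]
1.4 [2.36 0.36]
1.5 [2.91 0.59]
1.6 [3.44 0.88]
1.7 [3.93 1.22]
1.8 [4.39 1.6 ]
1.9 [4.81 2.03]
2.0 [5.18 2.5 ]
2.1 [5.5  3.01]
```

Emit:
{"name": "jog_arm", "arguments": {
  "moves": [
    {"fingers":1,"xyz":[0,0.6,0.05],"angular":[0,0,0]},
    {"fingers":1,"xyz":[0,1.2,0.1],"angular":[0,0,0]},
    {"fingers":1,"xyz":[0,1.8,0.2],"angular":[0,0,0]},
    {"fingers":1,"xyz":[0,2.35,0.4],"angular":[0,0,0]},
    {"fingers":1,"xyz":[0,2.9,0.6],"angular":[0,0,0]},
    {"fingers":1,"xyz":[0,3.4,0.9],"angular":[0,0,0]},
    {"fingers":1,"xyz":[0,3.9,1.2],"angular":[0,0,0]},
    {"fingers":1,"xyz":[0,4.4,1.6],"angular":[0,0,0]},
    {"fingers":1,"xyz":[0,4.8,2.0],"angular":[0,0,0]},
    {"fingers":1,"xyz":[0,5.15,2.5],"angular":[0,0,0]},
    {"fingers":1,"xyz":[0,5.4,2.9],"angular":[0,0,0]},
    {"fingers":1,"xyz":[0,5.4,2.9],"angular":[0,0,0]}
  ]
}}

```text
clock: 30.8
position: [0.5116, 0.0192, 0.1827]
ee_rot: [0.077, 3.141, -0.002]
force: [2.8, -4.7, -1.1]
width: 0.122
```

Emit:
{"name": "jog_arm", "arguments": {
  "moves": [
    {"fingers":1,"xyz":[0,0,0],"angular":[0,0,0]},
    {"fingers":1,"xyz":[0,0,0],"angular":[0,0,0]},
    {"fingers":1,"xyz":[0,0,0],"angular":[0,0,0]},
    {"fingers":1,"xyz":[0,0,0],"angular":[0,0,0]},
    {"fingers":1,"xyz":[0,0,0],"angular":[0,0,0]},
    {"fingers":1,"xyz":[0,0,0],"angular":[0,0,0]},
    {"fingers":1,"xyz":[0,0,0],"angular":[0,0,0]},
    {"fingers":1,"xyz":[0,0,0],"angular":[0,0,0]},
    {"fingers":1,"xyz":[0,0,0],"angular":[0,0,0]},
    {"fingers":1,"xyz":[0,0,0],"angular":[0,0,0]},
    {"fingers":1,"xyz":[0,0,0],"angular":[0,0,0]},
    {"fingers":1,"xyz":[0,0,0],"angular":[0,0,0]}
  ]
}}

```text
clock: 32.3
position: [0.5116, 0.0193, 0.1827]
ee_rot: [0.077, 3.141, -0.002]
force: [2.8, -5.3, -1.7]
width: 0.124
```

Run:
```python
from h import *
s=arm.observe();print(s['position'],pin(2.08),s['width']*92,(R(s['ee_rot']).T@s['force']).round(1))
b=imaging.get_image('top');a=imaging.get_image('scene')
cv2.imwrite('pics/p.png',np.hstack([cv2.resize(a[200:350,200:370],(440,390),interpolation=2),cv2.resize(b[140:230,245:330],(360,390),interpolation=2)])[:,:,::-1])
```

```text
[0.51160157 0.01925466 0.18270924] [0.51196228 0.02090487 0.18388913] 11.3916221505005 [-3.  -5.2  1.7]
```

View pics/p.png

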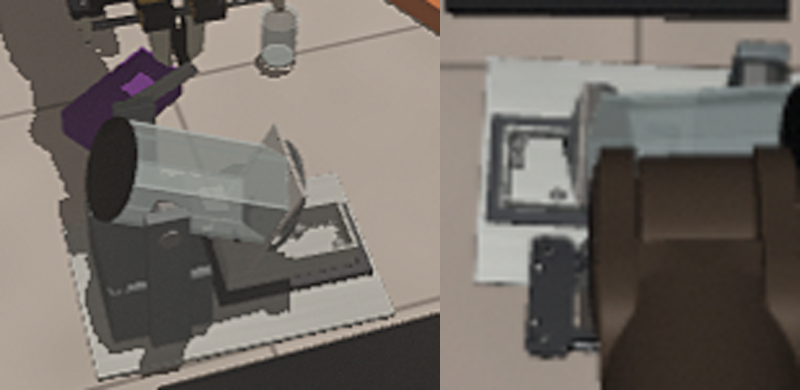

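Emit:
{"name": "jog_arm", "arguments": {
  "moves": [
    {"fingers":1,"xyz":[0,-0.5,-0.8],"angular":[0,0,0]},
    {"fingers":1,"xyz":[0,-1.0,-1.3],"angular":[0,0,0]},
    {"fingers":1,"xyz":[0,-0.5,-0.8],"angular":[0,0,0]},
    {"fingers":1,"xyz":[0,0.03,0.05],"angular":[0,0,0]},
    {"fingers":1,"xyz":[0,0.03,0.05],"angular":[0,0,0]},
    {"fingers":1,"xyz":[0,0,0],"angular":[0,0,0]},
    {"fingers":1,"xyz":[0,-0.5,-0.8],"angular":[0,0,0]},
    {"fingers":1,"xyz":[0,-1.0,-1.3],"angular":[0,0,0]},
    {"fingers":1,"xyz":[0,-0.5,-0.8],"angular":[0,0,0]},
    {"fingers":1,"xyz":[0,0.03,0.05],"angular":[0,0,0]},
    {"fingers":1,"xyz":[0,0.03,0.05],"angular":[0,0,0]},
    {"fingers":1,"xyz":[0,0,0],"angular":[0,0,0]}
  ]
}}

```text
clock: 33.9
position: [0.5117, 0.0203, 0.182]
ee_rot: [0.075, 3.141, -0.001]
force: [5.4, -3.3, -8.2]
width: 0.119
```

Emit:
{"name": "jog_arm", "arguments": {
  "moves": [
    {"fingers":1,"xyz":[0,0,0],"angular":[0,0,0]},
    {"fingers":1,"xyz":[0,0,0],"angular":[0,0,0]},
    {"fingers":1,"xyz":[0,0,0],"angular":[0,0,0]},
    {"fingers":1,"xyz":[0,0,0],"angular":[0,0,0]},
    {"fingers":1,"xyz":[0,0,0],"angular":[0,0,0]},
    {"fingers":1,"xyz":[0,0,0],"angular":[0,0,0]},
    {"fingers":1,"xyz":[0,0,0],"angular":[0,0,0]},
    {"fingers":1,"xyz":[0,0,0],"angular":[0,0,0]},
    {"fingers":1,"xyz":[0,0,0],"angular":[0,0,0]},
    {"fingers":1,"xyz":[0,0,0],"angular":[0,0,0]},
    {"fingers":1,"xyz":[0,0,0],"angular":[0,0,0]},
    {"fingers":1,"xyz":[0,0,0],"angular":[0,0,0]}
  ]
}}

```text
clock: 35.4
position: [0.5117, 0.0203, 0.1821]
ee_rot: [0.076, 3.141, -0.001]
force: [5.4, -5.5, -7.2]
width: 0.12
```

Run:
```python
from h import *
s=arm.observe();print(s['position'],s['width']*92,(R(s['ee_rot']).T@s['force']).round(1))
p=s['position']-O_ if False else s['position']
ry=(p[:2]-O)@yd;rz=p[2]+.002-.155;th=1.05+np.arctan2(ry,rz);print('th',th,np.hypot(ry,rz))
p0=pin(2.08);Rt=down(np.pi/2+sy)
for t in (1.9,1.8,1.7,1.6,1.5,1.4,1.3,1.2,1.1,1.0,.9,.8,.7,.6,.5,.4,.3,.2,.1,0): print(round(t,2),(100*Rt.T@(pin(t)-p0)).round(2)[1:])
```

```text
[0.51168388 0.02027422 0.18205323] 10.995665317397396 [-5.6 -5.2  7.2]
th 2.1012369201137693 0.058516343612279906
1.9 [-0.64 -0.87]
1.8 [-1.05 -1.3 ]
1.7 [-1.51 -1.69]
1.6 [-2.01 -2.03]
1.5 [-2.53 -2.31]
1.4 [-3.09 -2.55]
1.3 [-3.66 -2.72]
1.2 [-4.25 -2.84]
1.1 [-4.84 -2.9 ]
1.0 [-5.44 -2.9 ]
0.9 [-6.04 -2.84]
0.8 [-6.63 -2.72]
0.7 [-7.2  -2.55]
0.6 [-7.75 -2.31]
0.5 [-8.28 -2.03]
0.4 [-8.77 -1.69]
0.3 [-9.23 -1.3 ]
0.2 [-9.65 -0.87]
0.1 [-10.02  -0.4 ]
0 [-10.35   0.1 ]
```

Now the jar goes back upright, starting with the half down to about 1.0 rad.

Emit:
{"name": "jog_arm", "arguments": {
  "moves": [
    {"fingers":1,"xyz":[0,-0.4,-0.6],"angular":[0,0,0]},
    {"fingers":1,"xyz":[0,-1.0,-1.3],"angular":[0,0,0]},
    {"fingers":1,"xyz":[0,-1.5,-1.7],"angular":[0,0,0]},
    {"fingers":1,"xyz":[0,-2.0,-2.0],"angular":[0,0,0]},
    {"fingers":1,"xyz":[0,-2.5,-2.3],"angular":[0,0,0]},
    {"fingers":1,"xyz":[0,-3.1,-2.55],"angular":[0,0,0]},
    {"fingers":1,"xyz":[0,-3.65,-2.7],"angular":[0,0,0]},
    {"fingers":1,"xyz":[0,-4.25,-2.85],"angular":[0,0,0]},
    {"fingers":1,"xyz":[0,-4.85,-2.9],"angular":[0,0,0]},
    {"fingers":1,"xyz":[0,-5.45,-2.9],"angular":[0,0,0]},
    {"fingers":1,"xyz":[0,-6.05,-2.85],"angular":[0,0,0]},
    {"fingers":1,"xyz":[0,-6.65,-2.7],"angular":[0,0,0]}
  ]
}}

```text
clock: 36.9
position: [0.509, -0.0417, 0.2113]
ee_rot: [0.069, 3.139, 0.008]
force: [-4.3, 8.8, 19.4]
width: 0.117
```

Run:
```python
from h import *
s=arm.observe();print(s['width']*92,(R(s['ee_rot']).T@s['force']).round(1))
p=s['position'];ry=(p[:2]-O)@yd;rz=p[2]+.002-.155;print('th',1.05+np.arctan2(ry,rz),np.hypot(ry,rz),p)
for t in (.7,.6,.5,.4,.3,.2,.1,0,-.04):delta(pin(t),s)
```

```text
10.786398479312952 [  4.7   8.7 -19.4]
th 0.858899874585972 0.059331751971057896 [ 0.50898123 -0.04173166  0.21125167]
shift cm [ 0.01 -0.93  0.18]
shift cm [ 0.02 -1.48  0.41]
shift cm [ 0.02 -2.01  0.7 ]
shift cm [ 0.02 -2.51  1.04]
shift cm [ 0.03 -2.97  1.42]
shift cm [ 0.03 -3.39  1.85]
shift cm [ 0.03 -3.77  2.32]
shift cm [ 0.03 -4.09  2.82]
shift cm [ 0.03 -4.21  3.03]
```

Emit:
{"name": "jog_arm", "arguments": {
  "moves": [
    {"fingers":1,"xyz":[0,-0.6,0.2],"angular":[0,0,0]},
    {"fingers":1,"xyz":[0,-1.1,0.4],"angular":[0,0,0]},
    {"fingers":1,"xyz":[0,-1.65,0.7],"angular":[0,0,0]},
    {"fingers":1,"xyz":[0,-2.15,1.05],"angular":[0,0,0]},
    {"fingers":1,"xyz":[0,-2.6,1.4],"angular":[0,0,0]},
    {"fingers":1,"xyz":[0,-3.0,1.85],"angular":[0,0,0]},
    {"fingers":1,"xyz":[0,-3.4,2.3],"angular":[0,0,0]},
    {"fingers":1,"xyz":[0,-3.6,2.6],"angular":[0,0,0]},
    {"fingers":1,"xyz":[0,-3.7,2.85],"angular":[0,0,0]},
    {"fingers":1,"xyz":[0,-3.75,2.95],"angular":[0,0,0]},
    {"fingers":1,"xyz":[0,-3.75,2.95],"angular":[0,0,0]}
  ]
}}

```text
clock: 38.28
position: [0.5071, -0.0815, 0.1808]
ee_rot: [0.073, 3.14, 0.003]
force: [0.5, 2.6, 7.8]
width: 0.12
```

Run:
```python
from h import *
s=arm.observe();print(s['width']*92,(R(s['ee_rot']).T@s['force']).round(1))
p=s['position'];ry=(p[:2]-O)@yd;rz=p[2]+.002-.155;print('th',1.05+np.arctan2(ry,rz),np.hypot(ry,rz),p)
```

```text
11.032917467961969 [-0.4  2.7 -7.8]
th -0.0229634869631401 0.058120525674192736 [ 0.50714633 -0.08148591  0.18075386]
```

Emit:
{"name": "jog_arm", "arguments": {
  "moves": [
    {"fingers":0,"xyz":[0,0,0],"angular":[0,0,0]},
    {"fingers":0,"xyz":[0,0,0],"angular":[0,0,0]},
    {"fingers":0,"xyz":[0,0,0],"angular":[0,0,0]},
    {"fingers":0,"xyz":[0,0,-3],"angular":[0,0,0]},
    {"fingers":0,"xyz":[0,0,-6],"angular":[0,0,0]},
    {"fingers":0,"xyz":[0,0,-12],"angular":[0,0,0]},
    {"fingers":0,"xyz":[0,0,-18],"angular":[0,0,0]},
    {"fingers":0,"xyz":[0,0,-19],"angular":[0,0,0]},
    {"fingers":0,"xyz":[0,0,-19],"angular":[0,0,0]}
  ]
}}

```text
clock: 39.4
position: [0.5063, -0.0834, 0.37]
ee_rot: [-0.075, -3.14, -0.001]
force: [0.6, 0.3, -0.5]
width: 0.502
```

Run:
```python
from h import *
a=imaging.get_image('scene');b=imaging.get_image('top')
A=cv2.resize(a[205:325,225:345],(480,480),interpolation=2)
B=cv2.resize(b[158:203,250:306],(320,257),interpolation=2)
old=cv2.imread('pics/a.png')[:,:,::-1]
C=np.zeros((223,320,3),np.uint8);C[:,:223]=cv2.resize(old[230:300,225:295],(223,223),interpolation=2)
cv2.imwrite('pics/q.png',np.hstack([A,np.vstack([B,C])])[:,:,::-1])
s=arm.observe();print(s['position'],s['joints']);
q=st(0,0,.2974)
for z in(.38,.2974):delta([.6286,-.0361,z],s,down(.874))
```

```text
[ 0.50552673 -0.08328234  0.3683004 ] [-0.25914979  0.16341129  0.38081534  1.65912212 -0.06202841  1.33481569
  1.65480411]
shift cm [-12.06   5.3   -1.22]
turn [-0.001 -0.004  0.649]
shift cm [-12.09   5.3    7.04]
turn [-0.001 -0.004  0.649]
```

View pics/q.png

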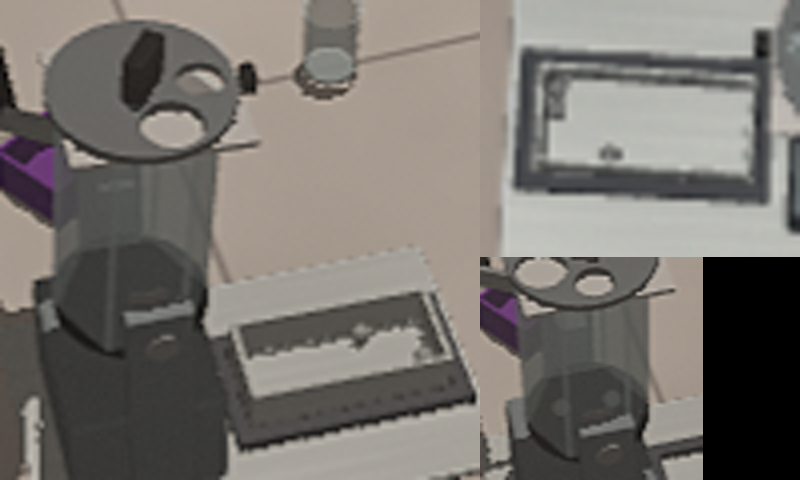

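The jar bottom is now empty; the inset from the start shows two pale balls there. The tray holds three balls, at about (610,153), (555,85) and (557,108), and I see no strays. Now I close the cap.

Emit:
{"name": "jog_arm", "arguments": {
  "moves": [
    {"fingers":0,"xyz":[-3,1,-1.2],"angular":[0,0,0.15]},
    {"fingers":0,"xyz":[-7,3,-1.2],"angular":[0,0,0.3]},
    {"fingers":0,"xyz":[-11,5,-1.2],"angular":[0,0,0.45]},
    {"fingers":0,"xyz":[-12.1,5.3,-1.2],"angular":[0,0,0.6]},
    {"fingers":0,"xyz":[-12.1,5.3,-1.2],"angular":[0,0,0.649]},
    {"fingers":0,"xyz":[-12.1,5.3,1],"angular":[0,-0.003,0.649]},
    {"fingers":0,"xyz":[-12.1,5.3,3.5],"angular":[0,-0.003,0.649]},
    {"fingers":0,"xyz":[-12.1,5.3,5.5],"angular":[0,-0.003,0.649]},
    {"fingers":0,"xyz":[-12.1,5.3,6.6],"angular":[0,-0.003,0.649]},
    {"fingers":0,"xyz":[-12.1,5.3,6.9],"angular":[0,-0.003,0.649]},
    {"fingers":0,"xyz":[-12.1,5.3,6.9],"angular":[0,-0.003,0.649]}
  ]
}}

```text
clock: 40.88
position: [0.6297, -0.0364, 0.301]
ee_rot: [1.072, 2.951, -0.0]
force: [0.2, 0.2, 0.3]
width: 0.501
```

Run:
```python
from h import *
s=arm.observe();print(s['position'],s['force']);delta([.6284,-.0361,.2974],s,down(.874))
```

```text
[ 0.62969172 -0.03639918  0.30101295] [0.21520517 0.15688979 0.25030221]
shift cm [ 0.12 -0.06  0.36]
turn [ 0.     0.002 -0.   ]
```

Emit:
{"name": "jog_arm", "arguments": {
  "moves": [
    {"fingers":0,"xyz":[0.12,-0.06,0.3],"angular":[0,0,0]},
    {"fingers":0,"xyz":[0.12,-0.06,0.3],"angular":[0,0,0]},
    {"fingers":1,"xyz":[0.12,-0.06,0.3],"angular":[0,0,0]},
    {"fingers":1,"xyz":[0.12,-0.06,0.3],"angular":[0,0,0]},
    {"fingers":1,"xyz":[0.12,-0.06,0.3],"angular":[0,0,0]},
    {"fingers":1,"xyz":[0.12,-0.06,0.3],"angular":[0,0,0]},
    {"fingers":1,"xyz":[0.12,-0.06,0.3],"angular":[0,0,0]}
  ],
  "grip_force": 10
}}

```text
clock: 41.75
position: [0.6306, -0.0353, 0.2987]
ee_rot: [1.069, 2.947, 0.003]
force: [8.7, 2.3, -1.6]
width: 0.129
```

Emit:
{"name": "jog_arm", "arguments": {
  "moves": [
    {"fingers":1,"xyz":[0,0,0],"angular":[0,0,0.1]},
    {"fingers":1,"xyz":[0,0,0],"angular":[0,0,0.25]},
    {"fingers":1,"xyz":[0,0,0],"angular":[0,0,0.4]},
    {"fingers":1,"xyz":[0,0,0],"angular":[0,0,0.55]},
    {"fingers":1,"xyz":[0,0,0],"angular":[0,0,0.7]},
    {"fingers":1,"xyz":[0,0,0],"angular":[0,0,0.85]},
    {"fingers":1,"xyz":[0,0,0],"angular":[0,0,1.0]},
    {"fingers":1,"xyz":[0,0,0],"angular":[0,0,1.15]},
    {"fingers":1,"xyz":[0,0,0],"angular":[0,0,1.25]},
    {"fingers":1,"xyz":[0,0,0],"angular":[0,0,1.25]}
  ]
}}

```text
clock: 43.0
position: [0.6276, -0.0363, 0.2985]
ee_rot: [2.598, 1.764, 0.0]
force: [-6.5, 0.2, 7.9]
width: 0.126
```

Run:
```python
from h import *
s=arm.observe();print(s['position'],s['width']*92,(R(s['ee_rot']).T@s['force']).round(1),s['force'],s['joints']);delta([.6284,-.0361,.2974],s,down(-1.605))
```

```text
[ 0.62755149 -0.03625468  0.29850011] 11.589605512299128 [-2.2 -6.1 -7.9] [-6.4985317   0.2123617   7.88305009] [-0.52282816  0.4700162   0.76467824  1.52593066 -0.33274186  1.27943126
 -0.09446806]
shift cm [0.05 0.07 0.11]
turn [ 1.000e-03 -0.000e+00  1.227e+00]
```

Emit:
{"name": "jog_arm", "arguments": {
  "moves": [
    {"fingers":1,"xyz":[0,-0.05,0],"angular":[0,0,0.1]},
    {"fingers":1,"xyz":[0,-0.05,0],"angular":[0,0,0.25]},
    {"fingers":1,"xyz":[0,-0.05,0],"angular":[0,0,0.4]},
    {"fingers":1,"xyz":[0,-0.05,0],"angular":[0,0,0.55]},
    {"fingers":1,"xyz":[0,-0.05,0],"angular":[0,0,0.7]},
    {"fingers":1,"xyz":[0,-0.05,0],"angular":[0,0,0.85]},
    {"fingers":1,"xyz":[0,-0.05,0],"angular":[0,0,1.0]},
    {"fingers":1,"xyz":[0,-0.05,0],"angular":[0,0,1.12]},
    {"fingers":1,"xyz":[0,-0.05,0],"angular":[0,0,1.2]},
    {"fingers":1,"xyz":[0,-0.05,0],"angular":[0,0,1.22]},
    {"fingers":1,"xyz":[0,-0.05,0],"angular":[0,0,1.22]}
  ]
}}

```text
clock: 44.38
position: [0.626, -0.0356, 0.2982]
ee_rot: [-3.141, 0.04, 0.003]
force: [-9.9, 2.3, 9.2]
width: 0.128
```

Run:
```python
from h import *
s=arm.observe();print(s['position'],s['width']*92,s['force'],s['ft_torque'],s['joints']);delta([.6284,-.0361,.2974],s,down(-1.61))
```

```text
[ 0.62601141 -0.03562738  0.29816171] 11.807934280470702 [-9.89870091  2.3488663   9.24422191] [0.33509279 2.46399674 0.02413207] [-0.68261015  0.57470613  1.08937737  1.54002609 -0.51687554  1.34508494
 -1.13746317]
shift cm [0.24 0.04 0.08]
turn [-0.     0.002  0.013]
```

Emit:
{"name": "jog_arm", "arguments": {
  "moves": [
    {"fingers":1,"xyz":[0,0.15,0],"angular":[0,0,0.01]},
    {"fingers":1,"xyz":[0,0.15,0],"angular":[0,0,0.01]},
    {"fingers":0,"xyz":[0,0.05,0],"angular":[0,0,0.01]},
    {"fingers":0,"xyz":[0,0.05,0],"angular":[0,0,0.01]},
    {"fingers":0,"xyz":[0,0.05,-1],"angular":[0,0,0]},
    {"fingers":0,"xyz":[0,0.05,-4],"angular":[0,0,0]},
    {"fingers":0,"xyz":[0,0.05,-9],"angular":[0,0,0]},
    {"fingers":0,"xyz":[8,0,-11],"angular":[0,0,-0.15]},
    {"fingers":0,"xyz":[8,5,-11],"angular":[0,0,-0.3]},
    {"fingers":0,"xyz":[3,10,-11],"angular":[0,0,-0.45]},
    {"fingers":0,"xyz":[-3,14,-11],"angular":[0,0,-0.6]},
    {"fingers":0,"xyz":[-9,17,-11],"angular":[0,0,-0.7]}
  ]
}}

```text
clock: 45.88
position: [0.5513, -0.1957, 0.4084]
ee_rot: [2.96, 1.043, 0.002]
force: [0.2, -0.6, 1.5]
width: 0.501
```

Run:
```python
from h import *
s=arm.observe();print(s['position'],s['joints'],s['force']);delta([.40,-.25,.40],s)
```

```text
[ 0.55134874 -0.19566388  0.40840297] [-0.39890178  0.36236076  0.9584456   1.44552996 -0.29457014  1.482226
 -0.33969478] [ 0.16703974 -0.61657762  1.45144592]
shift cm [-15.2   -5.26   0.82]
```

Emit:
{"name": "jog_arm", "arguments": {
  "moves": [
    {"fingers":0,"xyz":[-5,-1.7,0],"angular":[0,0,0]},
    {"fingers":0,"xyz":[-10,-3.4,0],"angular":[0,0,0]},
    {"fingers":0,"xyz":[-15.2,-5.3,0],"angular":[0,0,0]},
    {"fingers":0,"xyz":[-15.2,-5.3,0],"angular":[0,0,0]},
    {"fingers":0,"xyz":[-15.2,-5.3,0],"angular":[0,0,0]}
  ]
}}

```text
clock: 46.5
position: [0.4018, -0.2468, 0.4084]
ee_rot: [2.963, 1.04, 0.006]
force: [0.9, 0.4, -0.5]
width: 0.498
```

Run:
```python
from h import *
a=imaging.get_image('scene');b=imaging.get_image('top')
cv2.imwrite('pics/r_scene.png',a[:,:,::-1]);cv2.imwrite('pics/r_top.png',b[:,:,::-1])
old=cv2.imread('pics/a.png')[:,:,::-1]
# stoppers: dark blobs in dish, scene
m=(a.max(2)<55).astype(np.uint8)
for n,z,c in(('scene',.02,m),):
    k,l,st_,ce=cv2.connectedComponentsWithStats(c)
    for i in range(1,k):
        if 95<ce[i][0]<180 and 245<ce[i][1]<320 and st_[i][4]>8: print('blob',st_[i],pix2w('scene',[ce[i]],.02).round(3))
# cap: hole positions predicted vs brightness in top
for name,im in(('top',b),('scene',a)):
  for th in(0,.2,2.5):
    out=[]
    for h in(0,1.25,2.5,3.75):
        an=np.pi/2+sy-h+th;P=np.r_[O+.032*np.array([np.cos(an),np.sin(an)]),.277]
        u=w2pix(name,[P])[0].round().astype(int);out.append((h,tuple(u),int(im[u[1]-1:u[1]+2,u[0]-1:u[0]+2].mean())))
    print(name,th,out)
# tray corners region / bystanders change
d=cv2.absdiff(cv2.imread('pics/b.png')[:,:,::-1],b).max(2)
for n,P in dict(bs=[.380,.162,.03],bl=[.66,.273,.08],salt=[.652,-.259,.1],weigh=[.394,-.173,.055]).items():
    u=w2pix('top',[P])[0].round().astype(int);print(n,u,d[u[1]-8:u[1]+9,u[0]-8:u[0]+9].mean())
    u=w2pix('scene',[P])[0].round().astype(int);print('  scene',cv2.absdiff(old,a).max(2)[u[1]-10:u[1]+11,u[0]-10:u[0]+11].mean())
```

```text
blob [144 275   9  12  81] [[ 0.481 -0.277  0.02 ]]
blob [119 281  10  13  85] [[ 0.484 -0.337  0.02 ]]
top 0 [(0, (np.int64(310), np.int64(164)), 104), (1.25, (np.int64(319), np.int64(154)), 120), (2.5, (np.int64(332), np.int64(159)), 174), (3.75, (np.int64(332), np.int64(172)), 176)]
top 0.2 [(0, (np.int64(310), np.int64(167)), 104), (1.25, (np.int64(317), np.int64(155)), 112), (2.5, (np.int64(331), np.int64(157)), 163), (3.75, (np.int64(333), np.int64(170)), 175)]
top 2.5 [(0, (np.int64(332), np.int64(173)), 176), (1.25, (np.int64(318), np.int64(176)), 106), (2.5, (np.int64(310), np.int64(164)), 104), (3.75, (np.int64(319), np.int64(154)), 120)]
scene 0 [(0, (np.int64(273), np.int64(224)), 102), (1.25, (np.int64(265), np.int64(236)), 87), (2.5, (np.int64(246), np.int64(236)), 163), (3.75, (np.int64(242), np.int64(223)), 163)]
scene 0.2 [(0, (np.int64(272), np.int64(222)), 103), (1.25, (np.int64(268), np.int64(235)), 101), (2.5, (np.int64(249), np.int64(237)), 165), (3.75, (np.int64(241), np.int64(225)), 162)]
scene 2.5 [(0, (np.int64(242), np.int64(222)), 166), (1.25, (np.int64(259), np.int64(215)), 95), (2.5, (np.int64(273), np.int64(224)), 102), (3.75, (np.int64(265), np.int64(236)), 87)]
bs [253 258] 7.920415224913495
  scene 2.492063492063492
bl [217 166] 7.916955017301038
  scene 2.0476190476190474
salt [391 169] 6.975778546712803
  scene 1.530612244897959
weigh [361 254] 11.920415224913494
  scene 25.875283446712018
```

Run:
```python
from h import *
a=cv2.imread('pics/r_scene.png');b=cv2.imread('pics/r_top.png');b0=cv2.imread('pics/b.png');a0=cv2.imread('pics/a.png')
for n,im in(('top',b),('scene',a)):
    best=[]
    for th in np.arange(-.4,.8,.02):
        sc=0
        for h,r in((2.5,.012),(3.75,.016)):
            for rr,sg in((r*.75,1),(r*1.25,-1)):
                t=np.linspace(0,2*np.pi,24,endpoint=False);an=np.pi/2+sy-h+th
                P=np.c_[O[0]+.031*np.cos(an)+rr*np.cos(t),O[1]+.031*np.sin(an)+rr*np.sin(t),np.full(24,.277)]
                u=w2pix(n,P).astype(np.float32);sc+=sg*cv2.remap(im.mean(2).astype(np.float32),u[:,:1],u[:,1:],cv2.INTER_LINEAR).mean()
        best.append((sc,th))
    print(n,'cap',max(best))
# pointer tab / jar shift by phase corr on tab patch
for n,i0,i1,P in(('tab top',b0,b,('top',st(0,.059,.27))),('tab scene',a0,a,('scene',st(0,.055,.272))),('weigh top',b0,b,('top',[.394,-.173,.055])),('weigh scene',a0,a,('scene',[.394,-.173,.04])),('tray?','','',None)):
    if P is None: continue
    u=w2pix(P[0],[P[1]])[0].round().astype(int);w=7 if 'tab' in n else 10
    r=cv2.matchTemplate(i1[u[1]-w-8:u[1]+w+9,u[0]-w-8:u[0]+w+9],i0[u[1]-w:u[1]+w+1,u[0]-w:u[0]+w+1],cv2.TM_CCOEFF_NORMED)
    _,mx,_,l=cv2.minMaxLoc(r);print(n,u,'shift',l[0]-8,l[1]-8,round(mx,3))
```

```text
top cap (np.float32(124.66097), np.float64(-0.07999999999999974))
scene cap (np.float32(78.56294), np.float64(0.1800000000000005))
tab top [300 164] shift 0 0 0.938
tab scene [284 224] shift 0 0 0.999
weigh top [361 254] shift 0 0 0.787
weigh scene [184 241] shift 0 0 0.868
```

```bash
python3 -c "
from h import *
job.sign_off();print(arm.observe()['clock'])"
```

```text
the job is handed in; nothing more can be done
the job is handed in; nothing more can be done
```

I finished every step and handed the job in at about 47 s, but one contact force went over the limit, so the run may be judged failed.

**What I did:** I put both stoppers in the dish and seated the tray in the pocket. I turned the cap to about 2.49 rad (the 24 mm hole) and tipped the jar to its end stop, with a short rock to clear it. I then brought the jar back against its upright stop and closed the cap.

**Force over the limit:** When I went down for the second stopper, the fingertips hit the pocket rim. The wrist reading at the end of that move was about (-41, -3, 128) N, above the 120 N limit. I slowed the later final approaches, and no later reading came near that level.

**Last checks:**
- **Stoppers:** there are two dark blobs in the dish, each about 3 cm from its centre.
- **Balls:** I counted three in the tray. The jar bottom looked empty, though it is possible to miss one at this image resolution. I did not look at the tray again after closing the cap.
- **Tray:** it looked flat and square in the pocket.
- **Jar:** the pointer tab matched its starting position with no shift.
- **Cap:** the estimates disagreed. Jaw alignment gave about +0.02 rad, the top camera -0.08 and the scene camera +0.18. I trusted the jaw value; all three are under 0.2 rad.
- **Other glassware:** both beakers and the salt jar looked unchanged. The weighing bottle showed no shift, but it was a weaker image match, probably because the arm's shadow fell on it.

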